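Demagnetise the bench punches

ROBOT

A 6-joint arm with a two-finger parallel gripper is mounted at the origin on the work surface. World frame = base frame: x ahead of the robot, y to its left, z up, the work surface at z = 0. Lengths are in mm, angles in rad, forces in N, time in s.
With the tool pointing down it reaches from about 275 to 1000 mm from the base axis. Payload 8.4 kg.
Tool frame: the origin (TCP) lies at the centre of the arm's flange, where the gripper is bolted on; the fingertips stand 173 mm ahead of it and the grasp point (between the pads) lies 155 mm ahead of it; z points along the fingers, y is the direction in which the jaws open and shut (so a half turn about z gives the same grasp; the last joint's range is limited). The gripper opens to 85 mm and grips with 20 to 120 N. Pads are 22 mm wide; open, the fingers measure 114 mm over their backs; the gripper's body (76 mm by 85 mm) begins 54 mm behind the grasp point. The pads swing forward as they close: fully open they stand 13 mm farther back than shut.
Start: joints at [-1.138, 0.353, 1.633, -0, 1.155, -0.002], TCP at [263.268, -566.851, 404.681] pointing down, gripper open.
Joint ranges: [-2.63, 2.63], [-0.92, 2.1], [0.06, 2.66], [-1.3, 4.44], [0, 2.69], [-3.02, 3.02]. Speed limits (rad/s): [2.22, 2.22, 2.79, 3.14, 3.14, 3.14].

INTERFACE

Orientations are given as [roll, pitch, yaw] about the fixed x, y, z axes, in that order (R = Rz(yaw) Ry(pitch) Rx(roll)).
In Python, from rig import sense, grab_frame, camera_model, sign_off gives the robot as it stands. The module is installed in compiled form; this text tells all that it offers.
- The arm moves only by the tool step_arm, never from a script. Its argument "commands" is a list of rows, each a list of 3 entries, a list of its own where there are three numbers: the shift along the tool's x, y, z in mm, then the turn about the tool's z in rad, then the opening, from 0 (shut) to 1 (fully open). A call has 1 to 20 rows; each row shifts and turns the pose as measured when the row begins, along the tool's axes as they then stand; what a row does not reach is not made up. A row lasts 1/8 s, in which the tool goes at most 62.5 mm and 10.7 degrees, less where a joint would pass 70% of its speed; a pose out of reach is approached as far as the arm can. A call with a gripper value outside its range is refused whole. The fingers move at their own pace and stop on an object; "force" is the grip in N (left out, the last holds). Time passes only in rows, so rows that do not move let the fingers close. It gives the time, the measured TCP pose, the force and the opening at its end, in the units of the state.
- sense(): the state, without advancing time (a new reading comes with each control period).
- grab_frame(name): name is "side" or "top" or "wrist"; returns the picture (420x560x3 uint8, blue, green, red); there is no depth.
- camera_model(name): a dict with "fx", "fy", "cx", "cy" (pixels), "R" (3x3) and "t" (3): a world point X has camera coordinates R X + t. Camera axes: x right, y down, z forward; pixel columns grow to the right and rows downward; lengths in mm; the calibration is good to about 2 mm. A picture is of the moment at which its call begins: read the wrist's pose just before it. camera_model takes no time and is no camera call; for the wrist camera it gives the pose at the moment of the call.
- sign_off(): hands the job in, once; it reports no verdict.
The state is a dict: "clock": time; "qpos": joint angles; "qvel": joint speeds; "joint_efforts": joint torques, N m; "eef_pos": TCP position; "tcp_rot": TCP orientation; "contact_force": force on the tool from outside, world axes, zero at the start; "wrist_torque": the same for the moment, N m; "opening": opening from 0.0 (shut) to 1.0 (fully open).
Only numpy, scipy, OpenCV 4.12 (cv2) and the standard library are available. Lean on these libraries where they do the work, as an engineer would, in place of code of your own. Each camera call takes 0.05 s, during which the arm holds its last target. There are 200 camera calls.

TASK

Demagnetise the steel punches: turn the isolator handle fully off first, then push the shank of every punch through a hole of its own in the coil block, from the robot's side, until its shoulder is home against the block. The punches lie in the revolving tray, whose clear cover is open only at the front, so turn the tray by its knob to bring each one there. When all are in, turn the isolator fully on, leaving the other things on the bench undisturbed.

Things in the scene. Friction and masses are not known exactly. Their poses are not given: they have to be found in the camera images.
- punch1: Plain steel punch, 0.14 kg: square grip 18 x 18 mm, 45 mm long, then a round shank 9 mm thick, 60 mm long. Origin: centre of the grip; +x along the shank (shoulder at x = 22.5 mm, tip at 82.5 mm); y, z square to the grip's faces. Lies level on its grip. Starts in its own compartment of the tray, tip towards the tray's axis. May be absent (None).
- punch1_tip (a point): centre of the punch's shank end; axes as the punch. The punch balances 11 mm behind the shoulder
- punch2: Plain steel punch, 0.14 kg: square grip 18 x 18 mm, 45 mm long, then a round shank 9 mm thick, 60 mm long. Origin: centre of the grip; +x along the shank (shoulder at x = 22.5 mm, tip at 82.5 mm); y, z square to the grip's faces. Lies level on its grip. Starts in its own compartment of the tray, tip towards the tray's axis. May be absent (None).
- punch2_tip (a point): centre of the punch's shank end; axes as the punch. The punch balances 11 mm behind the shoulder
- punch3: Plain steel punch, 0.14 kg: square grip 18 x 18 mm, 45 mm long, then a round shank 9 mm thick, 60 mm long. Origin: centre of the grip; +x along the shank (shoulder at x = 22.5 mm, tip at 82.5 mm); y, z square to the grip's faces. Lies level on its grip. Starts in its own compartment of the tray, tip towards the tray's axis. May be absent (None).
- punch3_tip (a point): centre of the punch's shank end; axes as the punch. The punch balances 11 mm behind the shoulder
- carousel_base: Fixed base of the revolving tray; origin on the tray's axis at bench level, open front to -x. A clear cover, 86 to 91 mm above the bench, roofs x > 35 mm fully, and x -50 to 35 mm where |y| > 55 mm (out to x 175, |y| 175 mm); the part x < -50 mm and the slot |y| < 55 mm are open from above. Thin legs at x 0 and 155, y +-167 mm.
- carousel (a joint): turn of the tray, rad, 0 at start, positive anticlockwise from above; turns freely either way, 0.1 N m friction, stays put. Wooden disc of 150 mm radius, floor 30 mm above the bench, rim 12 mm high, four quarter compartments parted by walls 10 mm high at 45, 135, 225, 315 degrees from the knob's x; those centred on the knob's +x, +y, -x may hold a punch.
- carousel_knob (a point): centre of the wooden bar grip on top of the tray's axle, 125 mm above the bench; the bar is 60 mm long along x, 16 mm wide (y), 36 mm high, and turns with the tray; z up
- coil_block: The demagnetiser's coil block, a fixed grey block 45 mm deep (x), 190 mm wide (y), 90 mm high. Origin: centre of its underside, x points away from the robot. Three plain horizontal holes 12 mm in diameter, with 2 mm chamfers, run right through it along x at y = -62, 0, +62 mm, 55 mm above the bench; a thin brass ring rims each and a brass line on top marks it.
- hole1 (a point): mouth of hole 1 (centre) on the block's face towards the robot; x runs into the hole, z up
- exit1 (a point): point on hole 1's axis 15 mm beyond the block's far face, where the tip of a fully home punch comes
- hole2 (a point): mouth of hole 2 (centre) on the block's face towards the robot; x runs into the hole, z up
- exit2 (a point): point on hole 2's axis 15 mm beyond the block's far face, where the tip of a fully home punch comes
- hole3 (a point): mouth of hole 3 (centre) on the block's face towards the robot; x runs into the hole, z up
- exit3 (a point): point on hole 3's axis 15 mm beyond the block's far face, where the tip of a fully home punch comes
- isolator_box: Fixed grey box of the isolator, 80 x 80 mm, 55 mm high. Origin: centre of its underside. The bench in front of it, between the tray and the coil block, is clear
- isolator (a joint): isolator handle, rad: 0 = off stop, 1.4 = on stop; positive turns anticlockwise from above; about 0.06 N m of friction, stays where it is left; starts on (1.3 to 1.4)
- isolator_grip (a point): on the handle's axis, 90 mm above the bench, a good height to grip the bar; the black bar is 70 mm long along this frame's x (from -27 to +43 mm), 14 mm wide (y), 36 mm high (64 to 100 mm above the bench, on a flat boss of 18 mm radius); z up; at joint 0 its x is the box's x
- spool: bystander: wooden wire spool, 40 mm wide, 60 mm high, far side; origin at the centre of its underside
- flux_bottle: bystander: amber glass bottle, 56 mm wide, 120 mm high, far left; origin at the centre of its underside
- white_pot: bystander: low white plastic pot, 52 mm wide, near left; origin at the centre of its underside
- pliers: bystander: pliers with dark grips, 140 mm long, left; origin at the centre of its underside
- tweezers: bystander: steel tweezers, 130 mm long, near right; origin at the centre of its underside
There are look-alikes about, which are no part of the job. What is shaped like the isolator_box but yellow is not meant.

How it is judged:
By the outcome, as a careful person would: the job done as asked, in the order asked, and still so for the second after the job is handed in, with the robot touching nothing.
Of punch1, punch2, punch3 only 2 to 3 are there at a start; the rules pass over those that are not, and their reading is None.
At some moment in a run one of punch1, punch2, punch3 may be knocked a few centimetres aside while the robot is not near it.
Once in a run the grip may slacken for a moment while it holds something.
It also fails if it takes over 210 s, if anything falls off the work surface, if the arm or the gripper's body presses on something with over 40 N, if the wrist force passes 120 N, or if a joint passes its speed limit or range.

## Working session

There is one attempt and no reset: what is moved stays moved. The work goes in short steps, Python scripts to look and compute and a tool call to move; the robot and the scene stay as the last step left them, time stands still between calls to the robot, and variables do not carry over. Pictures are saved under pics/ and viewed, about 12 in all and at most 16, crops included, and the job is handed in when it is done.

Besides the shell and the picture viewer there is one more tool, called after "Request:" in YAML: its name, and indented under it one key for each argument. step_arm: Moves the arm, as the interface text tells. Its arguments: {"type":"object","properties":{"commands":{"type":"array","items":{"type":"array"}},"force":{"type":"number"}},"required":["commands"]}

```bash
mkdir -p pics; cat > h.py <<'E'
import numpy as np, cv2
from rig import sense, grab_frame, camera_model, sign_off
def ray(name,u,v,z,M=None):
    M=M or camera_model(name); R=np.array(M["R"]);t=np.array(M["t"])
    d=R.T@np.array([(u-M["cx"])/M["fx"],(v-M["cy"])/M["fy"],1]); o=-R.T@t
    return (o+d*(z-o[2])/d[2]).round(1)
def proj(name,X,M=None):
    M=M or camera_model(name); c=np.array(M["R"])@np.array(X,float)+np.array(M["t"])
    return np.array([M["fx"]*c[0]/c[2]+M["cx"],M["fy"]*c[1]/c[2]+M["cy"]]).round(1)
def snap(name,f,crop=None,size=None):
    im=grab_frame(name)
    cv2.imwrite('pics/raw_'+f,im)
    if crop: x0,y0,x1,y1=crop; im=im[y0:y1,x0:x1]
    if size: im=cv2.resize(im,size,interpolation=cv2.INTER_CUBIC)
    cv2.imwrite('pics/'+f,im)
E
python3 - <<'E'
from h import *
snap('top','t0.png',None,(800,600)); snap('side','s0.png',None,(800,600))
s=sense(); print(s)
for n in('top','side','wrist'):
    M=camera_model(n);R=np.array(M["R"]);print(n,M["fx"],(-R.T@np.array(M["t"])).round(),R.round(2).tolist())
E
```

```text
{'clock': 0.1, 'qpos': array([-1.13839779e+00,  3.53595049e-01,  1.63406346e+00,  7.61514418e-06,
        1.15518910e+00, -2.38167343e-03]), 'qvel': array([ 0.000279  , -0.00062339, -0.00279296, -0.00012359,  0.00145393,
        0.00029698]), 'joint_efforts': array([-6.46706994e-04, -6.06358552e+01, -3.42820716e+01, -3.46624438e-05,
        4.02807374e-03,  6.81553288e-06]), 'eef_pos': array([ 263.18065742, -566.65626546,  404.0249371 ]), 'tcp_rot': array([-3.14033771e+00, -9.95189723e-06,  4.34777123e-01]), 'contact_force': array([-0.99180422,  0.07225984,  0.40537381]), 'wrist_torque': array([0.00900908, 0.01414788, 0.01449577]), 'opening': 1.0040981602466186}
top 502.76683998629244 [ 423.   29. 1363.] [[-0.0, -1.0, -0.0], [-1.0, 0.0, -0.08], [0.08, 0.0, -1.0]]
side 418.8414278636394 [ 195.  797. 1040.] [[-0.91, -0.42, 0.01], [-0.33, 0.68, -0.65], [0.27, -0.59, -0.76]]
wrist 349.15216723536724 [ 339. -532.  373.] [[0.42, -0.91, -0.0], [-0.86, -0.4, 0.33], [-0.3, -0.14, -0.95]]
```

View pics/t0.png

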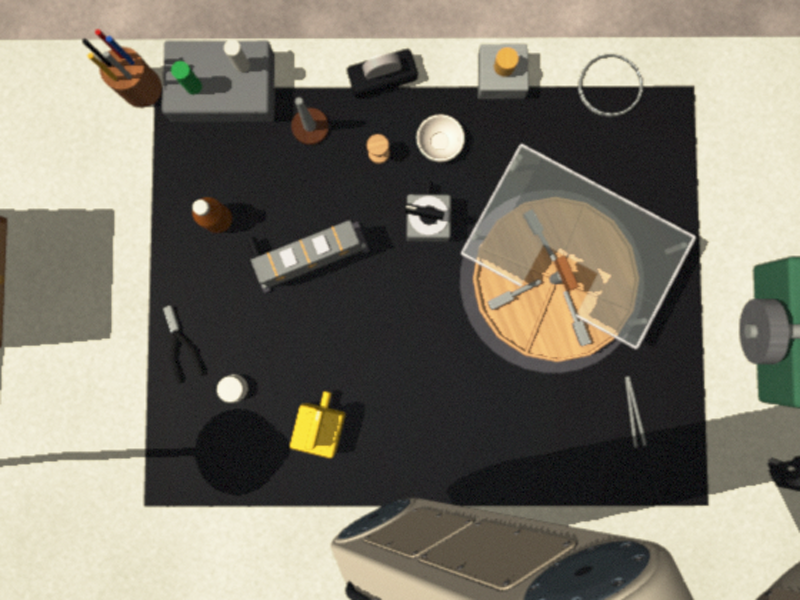

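View pics/s0.png

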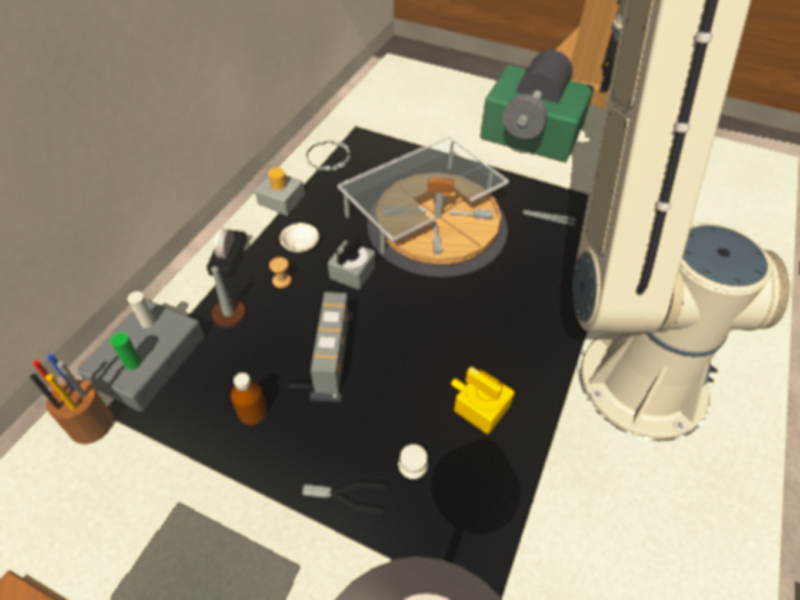

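Top view (800x600): punches at (590,330), (495,298) and (535,225) in the tray, whose axis is near (562,272). The grey isolator is at (428,215) and the coil block at (308,255). Look-alikes are the yellow box (320,428) and the grey box with an orange knob (503,70), neither meant. Next is one close crop.

```bash
python3 - <<'E'
import cv2
im=cv2.imread('pics/raw_t0.png')
a=cv2.resize(im[95:265,315:495],None,fx=4,fy=3.5,interpolation=cv2.INTER_CUBIC) 
a=cv2.resize(im[95:265,170:330],(560,595),interpolation=cv2.INTER_CUBIC)
cv2.imwrite('pics/c1.png',cv2.resize(im[95:265,170:400],(800,591),interpolation=cv2.INTER_CUBIC))
cv2.imwrite('pics/c2.png',cv2.resize(im[95:265,315:495],(630,595),interpolation=cv2.INTER_CUBIC))
E
```

```text
(no output)
```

View pics/c1.png

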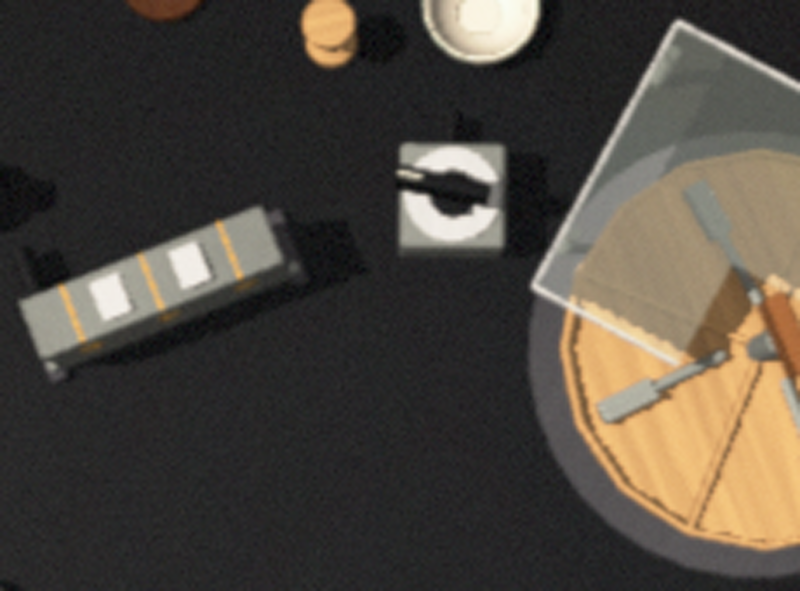

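View pics/c2.png

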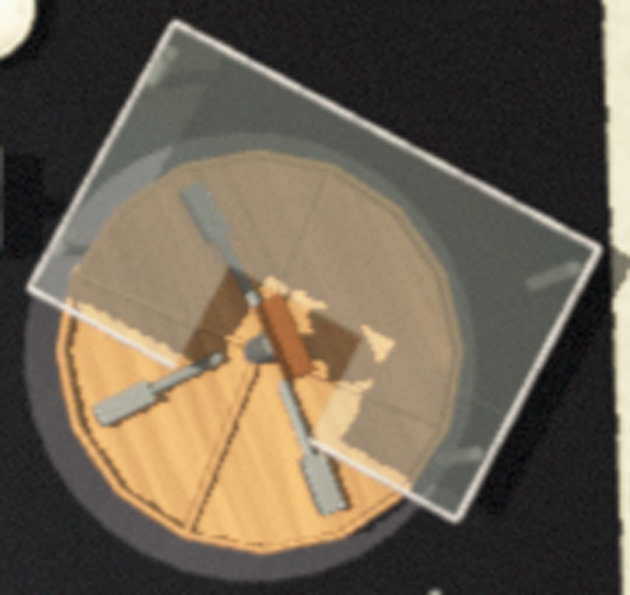

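```bash
python3 - <<'E'
from h import *
M=camera_model('top')
s=800/230
A=lambda u,v,z: ray('top',u/s+170,v/s+95,z,M)
B=lambda u,v,z: ray('top',u/3.5+315,v/3.5+95,z,M)
print('cover',[B(u,v,91) for u,v in((177,20),(600,246),(458,522),(32,290))], 'slot?',B(185,362,91),B(310,440,91))
print('knob ends',[B(u,v,143) for u,v in((263,298),(285,293),(312,372),(292,378))])
print('disc rim L,R,T,B',[B(u,v,42) for u,v in((58,350),(463,355),(262,150),(262,552))])
print('p left grip ends/tip',[B(u,v,48) for u,v in((98,412),(152,390))],B(220,357,44))
print('p right',[B(u,v,48) for u,v in((334,512),(315,455))],B(287,385,44))
print('p far',[B(u,v,48) for u,v in((190,188),(222,238))])
print('block',[A(u,v,90) for u,v in((20,303),(265,207),(285,255),(47,362))])
print('lines',[A(u,v,90) for u,v in((65,290),(80,340),(143,258),(163,307),(220,222),(240,277))])
print('iso box',[A(u,v,55) for u,v in((399,145),(505,145),(505,247),(400,247))])
print('iso bar ends',[A(u,v,100) for u,v in((398,175),(488,195))])
E
```

```text
cover [array([ 789.8, -175.7,   91. ]), array([ 621.3, -481.1,   91. ]), array([ 421.1, -372.7,   91. ]), array([589.8, -67.5,  91. ])] slot? [ 537. -178.   91.] [ 480.3 -267.5   91. ]
knob ends [array([ 577. , -224.5,  143. ]), array([ 580.5, -239.9,  143. ]), array([ 525.2, -257.6,  143. ]), array([ 521. , -243.7,  143. ])]
disc rim L,R,T,B [array([550.6, -90.5,  42. ]), array([ 546.3, -395.2,   42. ]), array([ 703. , -246.8,   42. ]), array([ 398.9, -241.5,   42. ])]
p left grip ends/tip [array([ 503.4, -119.5,   48. ]), array([ 519.8, -160. ,   48. ])] [ 544.9 -212.    44. ]
p right [array([ 428.6, -294.3,   48. ]), array([ 471., -281.,   48.])] [ 523.7 -262.    44. ]
p far [array([ 672.8, -190.7,   48. ]), array([ 634.6, -214.2,   48. ])]
block [array([579.6, 310.9,  90. ]), array([650.4, 131.5,  90. ]), array([614.8, 116.6,  90. ]), array([536.2, 290.5,  90. ])]
lines [array([589.2, 278. ,  90. ]), array([552.3, 266.5,  90. ]), array([612.7, 221. ,  90. ]), array([576.5, 205.9,  90. ]), array([639.4, 164.5,  90. ]), array([598.6, 149.6,  90. ])]
iso box [array([704. ,  32.9,  55. ]), array([703.8, -47.4,  55. ]), array([625.8, -47. ,  55. ]), array([626. ,  32.2,  55. ])]
iso bar ends [array([672.1,  33.5, 100. ]), array([657.2, -32.2, 100. ])]
```

Choices confirmed: grey isolator with a black bar at about (664,-7), handle near 77°. The coil block's x is at about 21.5°. The tray axis is about (550,-243), with its front at about 151.4°. The three punches lie at about 19°, 109° and 199°, matching the knob's +x, +y and -x.

```bash
cat >> h.py <<'E'
def go(x,y,z,yaw):
    "shift in present tool axes and turn (about tool z, + = world yaw -) to reach TCP pose"
    s=sense(); p=np.array(s["eef_pos"]); r,pt,w=s["tcp_rot"]
    from scipy.spatial.transform import Rotation as Ro
    T=Ro.from_euler('xyz',[r,pt,w]).as_matrix()
    d=T.T@(np.array([x,y,z])-p); dy=(w-yaw+np.pi)%(2*np.pi)-np.pi
    n=int(np.ceil(max(np.linalg.norm(d)/55,abs(dy)/.18)))
    print('t%.1f'%s["clock"],'p',p.round(1),'yaw %.3f'%w,'shift',d.round(1),'turn %.3f'%dy,'q6 %.2f'%s["qpos"][5],'n',n,'F',s["contact_force"].round(1),'op %.3f'%s["opening"])
    return d,dy
E
python3 -c "
from h import *
go(664.5,-7,380,1.347)"
```

```text
t0.1 p [ 263.2 -566.7  404. ] yaw 0.435 shift [ 599.7 -338.5   24.5] turn -0.912 q6 -0.00 n 13 F [-1.   0.1  0.4] op 1.004
```

Request:
step_arm:
  commands:
    - [[50,-28,2],0,1]
    - [[50,-28,2],0,1]
    - [[50,-28,2],0,1]
    - [[50,-28,2],0,1]
    - [[50,-28,2],0,1]
    - [[50,-28,2],0,1]
    - [[50,-28,2],0,1]
    - [[50,-28,2],0,1]
    - [[50,-28,2],0,1]
    - [[50,-28,2],0,1]
    - [[50,-28,2],0,1]
    - [[50,-28,2],0,1]
    - [[0,0,0],-0.18,1]
    - [[0,0,0],-0.18,1]
    - [[0,0,0],-0.18,1]
    - [[0,0,0],-0.18,1]
    - [[0,0,0],-0.18,1]
    - [[0,0,0],0,1]
  force: 60

```text
clock: 2.35
eef_pos: [677.4, 10.3, 372.1]
tcp_rot: [-3.133, 0.0, 1.36]
contact_force: [0.1, 0.2, -0.1]
opening: 0.998
```

```bash
python3 -c "
from h import *
go(664.5,-7,300,1.347)
snap('wrist','w1.png')
for X in ((664.5,-7,100),(674,35,100),(658.5,-33,100)): print(proj('wrist',X))"
```

```text
t2.4 p [677.4  10.3 372.1] yaw 1.360 shift [-19.7  -8.4  72.2] turn 0.013 q6 0.22 n 2 F [ 0.1  0.2 -0.1] op 0.998
[271.3 232.2]
[271.3 176.2]
[271.1 264. ]
```

View w1.

View pics/w1.png

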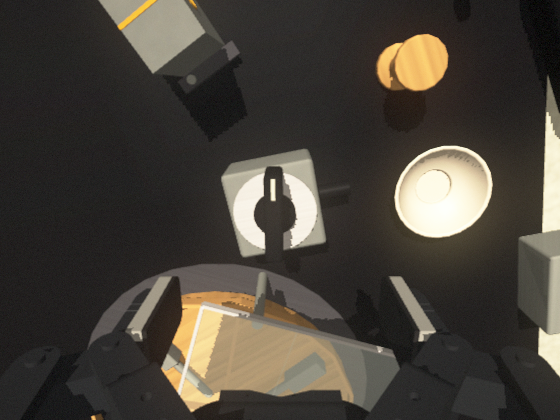

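Wrist picture: isolator bar with its white-marked end at (273,168) and other end near (276,255); boss centre about (275,213).

```bash
python3 -c "
from h import *
a=ray('wrist',273,168,100);b=ray('wrist',275,255,100);print(a,b,np.hypot(*(a-b)[:2]),np.arctan2(*(a-b)[1::-1]),b+(a-b)*27/70,ray('wrist',275,213,64))
go(668,-4,245,1.35)
"
```

```text
[676.5  40.5 100. ] [663.1 -26.1 100. ] 67.9346745042618 1.3722460330471757 [ 6.68268571e+02 -4.11428571e-01  1.00000000e+02] [666.9  -5.3  64. ]
t2.4 p [677.4  10.3 372.1] yaw 1.358 shift [-16.   -5.  127.1] turn 0.008 q6 0.22 n 3 F [ 0.   0.1 -0.1] op 1.002
```

Request:
step_arm:
  commands:
    - [[-13,-6,30],-0.01,0.5]
    - [[0,0,40],0,0.5]
    - [[0,0,40],0,0.5]
    - [[0,0,15],0,0.5]
    - [[0,0,0],0,0.5]

```text
clock: 3.02
eef_pos: [668.4, -1.3, 245.3]
tcp_rot: [-3.135, -0.0, 1.349]
contact_force: [0.3, -0.1, 0.4]
opening: 0.505
```

```bash
python3 -c "
from h import *
go(667.5,-3,245,1.37)
"
```

```text
t3.0 p [668.4  -1.3 245.3] yaw 1.349 shift [-1.8 -0.5  0.3] turn -0.021 q6 0.22 n 1 F [ 0.3 -0.1  0.4] op 0.505
```

Grip the bar.

Request:
step_arm:
  commands:
    - [[-1.5,0,0],0,0]
    - [[0,0,0],0,0]
    - [[0,0,0],0,0]
    - [[0,0,0],0,0]
    - [[0,0,0],0,0]
    - [[0,0,0],0,0]
  force: 60

```text
clock: 3.78
eef_pos: [668.0, -2.6, 247.6]
tcp_rot: [-3.136, -0.001, 1.347]
contact_force: [-0.4, -0.0, -8.2]
opening: 0.151
```

Request:
step_arm:
  commands:
    - [[0,0,0],0.15,0]
    - [[0,0,0],0.15,0]
    - [[0,0,0],0.15,0]
    - [[0,0,0],0.15,0]
    - [[0,0,0],0.15,0]
    - [[0,0,0],0.15,0]
    - [[0,0,0],0.15,0]
    - [[0,0,0],0,0]

```text
clock: 4.78
eef_pos: [670.2, -5.0, 247.6]
tcp_rot: [3.139, -0.0, 0.266]
contact_force: [1.0, 0.9, -7.7]
opening: 0.15
```

```bash
python3 -c "
from h import *
go(667.5,-3,245,0.0);print(sense()['wrist_torque'])
"
```

```text
t4.8 p [670.2  -5.  247.6] yaw 0.266 shift [-2.1 -2.6  2.6] turn 0.266 q6 1.30 n 2 F [ 1.   0.9 -7.7] op 0.150
[ 0.21021741 -0.06665343 -0.08434447]
```

Request:
step_arm:
  commands:
    - [[0,0,0],0.12,0]
    - [[0,0,0],0.1,0]
    - [[0,0,0],0.06,0]
    - [[0,0,0],0.05,0]
    - [[0,0,0],0.04,0]

```text
clock: 5.4
eef_pos: [670.4, -5.7, 247.6]
tcp_rot: [3.136, -0.001, -0.091]
contact_force: [0.7, -0.3, -7.8]
opening: 0.152
```

```bash
python3 -c "
from h import *
go(667.5,-3,245,0.0);print(sense()['wrist_torque'])
"
```

```text
t5.4 p [670.4  -5.7 247.6] yaw -0.091 shift [-3.1 -2.5  2.6] turn -0.091 q6 1.66 n 1 F [ 0.7 -0.3 -7.8] op 0.152
[ 0.06797573 -0.0990896   2.14001325]
```

Request:
step_arm:
  commands:
    - [[0,0,0],0,0.5]
    - [[0,0,0],0,0.5]
    - [[0,0,0],0,0.6]
    - [[0,0,-50],0,0.8]
    - [[0,0,-60],0,1]
    - [[0,0,-40],0,1]
    - [[0,0,0],0,1]

```text
clock: 6.28
eef_pos: [671.1, -5.1, 405.6]
tcp_rot: [3.138, -0.006, -0.089]
contact_force: [0.6, -0.6, -0.3]
opening: 1.0
```

```bash
python3 -c "
from h import *
go(545,-243,390,0.323);print(sense()['wrist_torque']);snap('wrist','w2.png')
"
```

```text
t6.3 p [671.1  -5.1 405.6] yaw -0.089 shift [-104.4  248.2   15.8] turn -0.412 q6 1.65 n 5 F [ 0.6 -0.6 -0.3] op 1.000
[-0.00135933  0.00355637 -0.00305494]
```

View pics/w2.png

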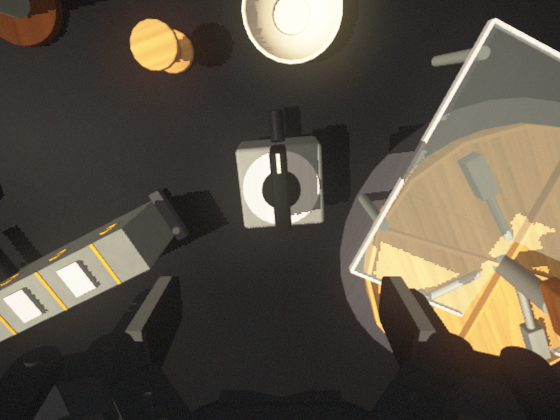

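Request:
step_arm:
  commands:
    - [[-21,50,2],-0.1,1]
    - [[-26,47,2],-0.1,1]
    - [[-30,44,2],-0.1,1]
    - [[-34,41,2],-0.1,1]
    - [[-30,36,0],0,1]
    - [[0,0,0],0,1]
    - [[0,0,0],0,1]

```text
clock: 7.2
eef_pos: [547.9, -243.5, 385.2]
tcp_rot: [-3.137, 0.009, 0.326]
contact_force: [-0.3, 0.4, 0.1]
opening: 1.003
```

```bash
python3 -c "
from h import *
go(550,-243,290,0.323);snap('wrist','w3.png')
"
```

```text
t7.2 p [ 547.9 -243.5  385.2] yaw 0.326 shift [ 3.   0.6 95.2] turn 0.003 q6 0.83 n 2 F [-0.3  0.4  0.1] op 1.003
```

View pics/w3.png

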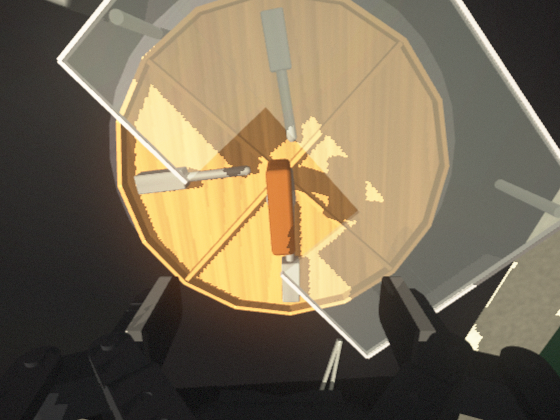

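w2: the isolator bar (277,150)-(282,228) is parallel to the box sides, so it is off. w3: knob bar (279,160)-(284,254); punches at (160,181), (290,280) and (276,40).

```bash
python3 -c "
from h import *
a=ray('wrist',279,160,143);b=ray('wrist',285,254,143);print(a,b,np.hypot(*(a-b)[:2]),np.arctan2(*(a-b)[1::-1]),(a+b)/2)
for u,v in((137,181),(187,179),(249,171)):print(ray('wrist',u,v,46))
go(*((a+b)/2)[:2],290,0.323)
"
```

```text
[ 584.8 -229.5  143. ] [ 525.5 -253.7  143. ] 64.04787272033315 0.38746480350876 [ 555.15 -241.6   143.  ]
[ 505.1 -119.    46. ]
[ 521.7 -161.7   46. ]
[ 546.9 -213.    46. ]
t7.2 p [ 548.  -243.3  385.2] yaw 0.327 shift [ 8.2  1.1 95.2] turn 0.004 q6 0.83 n 2 F [-0.6 -0.4  0.2] op 1.004
```

Request:
step_arm:
  commands:
    - [[4,0,45],0,0.6]
    - [[0,0,45],0,0.5]
    - [[0,0,8],0,0.4]
    - [[0,0,0],0,0.4]
    - [[0,0,0],0,0]
    - [[0,0,0],0,0]
    - [[0,0,0],0,0]
    - [[0,0,0],0,0]
    - [[0,0,0],0,0]

```text
clock: 8.38
eef_pos: [554.7, -239.7, 287.4]
tcp_rot: [3.138, 0.006, 0.334]
contact_force: [3.4, -2.6, -14.9]
opening: 0.177
```

```bash
python3 -c "
from h import *
go(551,-242.5,285,0.323+0.72);print(sense()['wrist_torque'])
"
```

```text
t8.4 p [ 554.7 -239.7  287.4] yaw 0.334 shift [-4.4  1.4  2.5] turn -0.709 q6 0.83 n 4 F [  3.4  -2.6 -14.9] op 0.177
[-0.02940496 -0.24531937 -0.04282632]
```

Request:
step_arm:
  commands:
    - [[-2,0,0],-0.14,0]
    - [[0,0,0],-0.14,0]
    - [[0,0,0],-0.14,0]
    - [[0,0,0],-0.14,0]
    - [[0,0,0],-0.14,0]
    - [[0,0,0],0,0]

```text
clock: 9.12
eef_pos: [553.1, -238.3, 287.4]
tcp_rot: [-3.139, 0.004, 1.054]
contact_force: [3.7, -2.7, -16.2]
opening: 0.178
```

```bash
python3 -c "
from h import *
go(551,-242.5,285,0.323+0.72);print(sense()['wrist_torque'])
"
```

```text
t9.1 p [ 553.1 -238.3  287.4] yaw 1.054 shift [-4.7  0.2  2.5] turn 0.011 q6 0.11 n 1 F [  3.7  -2.7 -16.2] op 0.178
[-0.60587587 -0.42026288  0.10342625]
```

Request:
step_arm:
  commands:
    - [[0,0,0],0,0.4]
    - [[0,0,0],0,0.5]
    - [[0,0,-45],0,0.8]
    - [[0,0,-45],0,1]
    - [[-5,-50,0],-0.02,1]
    - [[-3,-50,0],-0.15,1]
    - [[0,0,0],-0.17,1]
    - [[0,0,0],-0.17,1]
    - [[0,0,0],-0.17,1]
    - [[0,0,0],-0.17,1]
    - [[0,0,0],-0.17,1]
    - [[0,0,0],-0.17,1]
    - [[0,0,0],-0.17,1]
    - [[0,0,0],-0.17,1]
    - [[0,0,0],-0.05,1]
    - [[0,0,0],0,1]

```text
clock: 11.12
eef_pos: [463.0, -195.1, 398.9]
tcp_rot: [3.141, 0.028, 2.66]
contact_force: [-0.5, 0.3, -0.4]
opening: 1.001
```

```bash
python3 -c "
from h import *
go(461,-194,300,2.64);snap('wrist','w4.png')
"
```

```text
t11.1 p [ 463.  -195.1  398.9] yaw 2.660 shift [ 5.1 -0.  98.8] turn 0.020 q6 -1.49 n 2 F [-0.5  0.3 -0.4] op 1.001
```

View pics/w4.png

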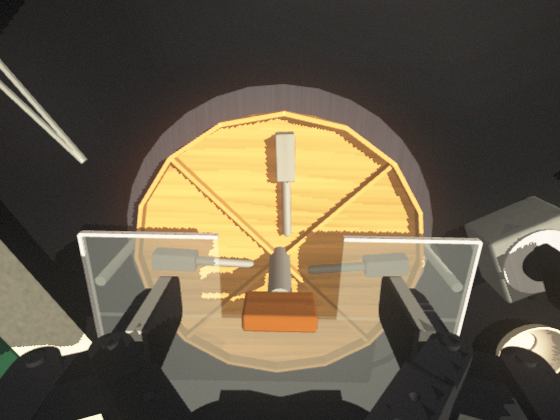

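w4: the punch grip is at the front, rows 133 to 181 at column 286, with its tip at (287,236). The other two punches sit either side under the cover at (175,260) and (386,266).

```bash
python3 -c "
from h import *
a=ray('wrist',286,133,48);b=ray('wrist',286,181,48);c=ray('wrist',287,236,43);print(a,b,c,np.hypot(*(a-b)[:2]),np.arctan2(*(a-c)[1::-1]))
g=b+(a-b)/np.hypot(*(a-b)[:2])*14
print(g);go(g[0],g[1],206,np.arctan2(*(a-c)[1::-1]));print(sense()['tcp_rot'],sense()['qpos'])
"
```

```text
[ 435.  -174.7   48. ] [ 475.  -195.3   48. ] [ 528.6 -221.8   43. ] 44.992888326934526 2.6753842307245144
[ 462.55358856 -188.89009811   48.        ]
t11.2 p [ 463.  -195.1  398.9] yaw 2.659 shift [  8.7   5.1 192.8] turn -0.016 q6 -1.49 n 4 F [-0.6  0.2  0.7] op 1.000
[3.14077731 0.02824804 2.65917409] [-4.01307760e-01  1.60381627e-01  1.90631776e+00 -1.70455264e-03
  1.04667265e+00 -1.48886481e+00]
```

```bash
cat >> h.py <<'E'
def goG(x,y,z,yaw,L=155):
    "same, for the point L ahead of the flange"
    from scipy.spatial.transform import Rotation as Ro
    T=Ro.from_euler('xyz',sense()["tcp_rot"]).as_matrix()
    print('tilt tool z',T[:2,2].round(3),'G',(np.array(sense()["eef_pos"])+L*T[:,2]).round(1))
    return go(*(np.array([x,y,z])-L*T[:,2]),yaw)
E
python3 -c "
from h import *
goG(462.5,-188.9,51,2.67)
"
```

```text
tilt tool z [ 0.025 -0.012] G [ 466.9 -197.   244. ]
t11.2 p [ 463.  -195.1  398.9] yaw 2.659 shift [ 13.1   5.  192.7] turn -0.011 q6 -1.49 n 4 F [-0.6  0.2  0.7] op 1.000
```

Request:
step_arm:
  commands:
    - [[13,5,30],-0.01,0.7]
    - [[0,0,40],0,0.7]
    - [[0,0,40],0,0.7]
    - [[0,0,40],0,0.7]
    - [[0,0,20],0,0.7]
    - [[0,0,0],0,0.7]

```text
clock: 11.92
eef_pos: [460.5, -187.4, 227.8]
tcp_rot: [3.14, 0.037, 2.657]
contact_force: [-0.3, 0.2, 1.0]
opening: 0.7
```

```bash
python3 -c "
from h import *
goG(462.5,-188.9,51,2.67); snap('wrist','w5.png')
"
```

```text
tilt tool z [ 0.034 -0.015] G [ 465.7 -189.8   72.9]
t11.9 p [ 460.5 -187.4  227.8] yaw 2.657 shift [ 4.1 -0.7 21.7] turn -0.013 q6 -1.47 n 1 F [-0.3  0.2  1. ] op 0.700
```

View pics/w5.png

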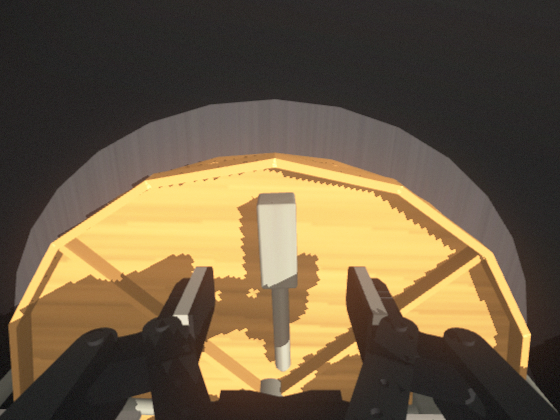

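w5: grip from (277,205) to its shoulder at about (278,286), tip at (283,368), centred between the pads.

```bash
python3 -c "
from h import *
a=ray('wrist',277,205,48);b=ray('wrist',279,284,48);print(a,b,np.hypot(*(a-b)[:2]),np.arctan2(*(a-b)[1::-1]))
g=b+(a-b)/np.hypot(*(a-b)[:2])*14;print(g)
goG(g[0],g[1],51,2.67)
"
```

```text
[ 436.3 -176.3   48. ] [ 473.5 -195.    48. ] 41.63568181259914 2.6757968201814464
[ 460.99149822 -188.71212411   48.        ]
tilt tool z [ 0.035 -0.016] G [ 466.2 -190.    73.7]
t12.0 p [ 460.8 -187.5  228.6] yaw 2.657 shift [ 6.  -1.3 22.5] turn -0.013 q6 -1.47 n 1 F [0.6 0.6 0.2] op 0.700
```

Request:
step_arm:
  commands:
    - [[2.5,-0.5,8],0,0.7]
    - [[2,-0.5,8],0,0.6]
    - [[0,0,5],0,0.5]
    - [[0,0,0],0,0.5]
    - [[0,0,0],0,0]
    - [[0,0,0],0,0]
    - [[0,0,0],0,0]
    - [[0,0,0],0,0]
    - [[0,0,0],0,0]
    - [[0,0,0],0,0]
  force: 80

```text
clock: 13.22
eef_pos: [458.0, -187.1, 209.3]
tcp_rot: [3.139, 0.043, 2.656]
contact_force: [-0.3, -0.1, -0.1]
opening: 0.185
```

```bash
python3 -c "
from h import *
goG(461,-188.7,51,2.67);print(sense()['wrist_torque'])
"
```

```text
tilt tool z [ 0.039 -0.018] G [ 464.1 -189.8   54.5]
t13.2 p [ 458.  -187.1  209.3] yaw 2.656 shift [ 3.4 -0.4  3.3] turn -0.014 q6 -1.47 n 1 F [-0.3 -0.1 -0.1] op 0.185
[-0.01394256  0.05127864 -0.02643808]
```

Request:
step_arm:
  commands:
    - [[0,0,-10],0,0]
    - [[5,0,-20],0,0]
    - [[20,0,-25],0,0]
    - [[25,10,-10],0,0]
    - [[25,30,0],0,0]
    - [[10,36,0],0,0]
    - [[10,36,0],0,0]
    - [[10,36,0],0,0]
    - [[10,36,0],0,0]
    - [[10,36,0],0,0]
    - [[5,25,0],0,0]
    - [[0,0,0],-0.14,0]
    - [[0,0,0],-0.14,0]
    - [[0,0,0],-0.14,0]
    - [[0,0,0],-0.14,0]
    - [[0,0,0],-0.14,0]
    - [[0,0,0],-0.14,0]
    - [[0,0,0],0,0]

```text
clock: 15.48
eef_pos: [455.4, 100.6, 282.4]
tcp_rot: [-3.106, 0.041, -2.762]
contact_force: [0.0, 0.3, -1.5]
opening: 0.184
```

```bash
python3 -c "
from h import *
goG(488,103,71,-2.766); snap('wrist','w6.png',None,(728,546))
"
```

```text
tilt tool z [ 0.051 -0.018] G [463.4  97.9 127.6]
t15.5 p [455.4 100.6 282.4] yaw -2.762 shift [-22.4  -2.4  57.7] turn 0.004 q6 -1.69 n 2 F [ 0.   0.3 -1.5] op 0.184
```

View pics/w6.png

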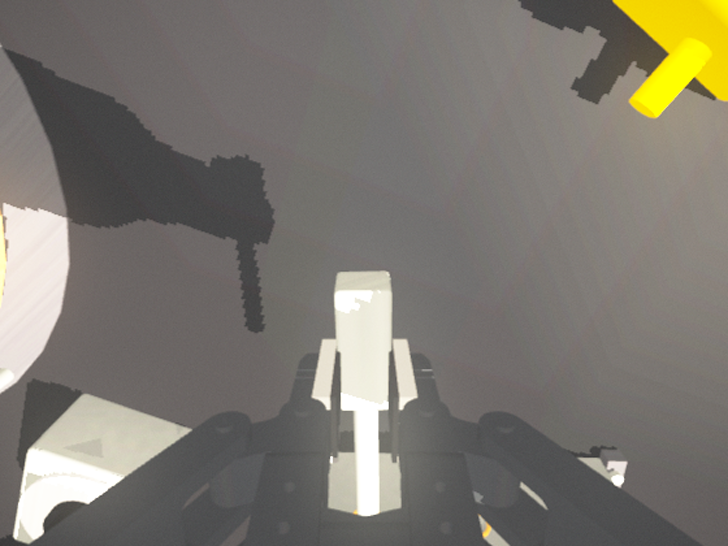

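w6: the punch is held square between the pads, grip (363,340), tip (367,512), but the gripper hides the block. I'll pass the camera over the block once to locate its holes well.

Request:
step_arm:
  commands:
    - [[0,0,-35],0,0]
    - [[0,0,-30],0,0]
    - [[-40,9,-2],0,0]
    - [[-40,9,-2],0,0]
    - [[-40,9,-2],0,0]
    - [[-40,9,-2],0,0]
    - [[-40,9,-2],0,0]
    - [[-40,7,0],0,0]
    - [[0,0,0],0,0]
    - [[0,0,0],0,0]

```text
clock: 16.77
eef_pos: [661.4, 238.8, 368.9]
tcp_rot: [-3.108, 0.041, -2.798]
contact_force: [-0.2, 0.2, -1.0]
opening: 0.183
```

```bash
python3 -c "
from h import *
import json
goG(488,103,71,-2.766)
M=camera_model('wrist'); snap('wrist','w7.png',None,(800,600))
json.dump({k:np.array(v).tolist() for k,v in M.items()},open('M7.json','w'))
"
```

```text
tilt tool z [ 0.049 -0.018] G [669.1 236.  214.1]
t16.8 p [661.4 238.8 368.9] yaw -2.798 shift [220.9 -59.6 136.4] turn -0.032 q6 -1.54 n 5 F [-0.2  0.2 -1. ] op 0.183
```

View pics/w7.png

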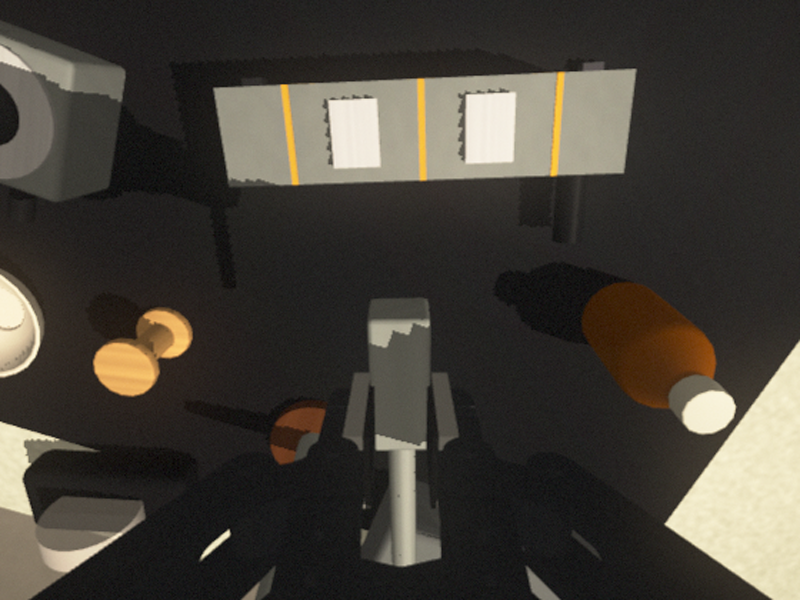

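w7: the block top is clear, with brass lines (286,85)-(294,185), (421,79)-(422,180) and (560,72)-(554,175); its robot-side edge is the upper one. The right-hand hole (y=-62) is at the image left.

```bash
python3 - <<'E'
from h import *
import json
M=json.load(open('M7.json')); im=cv2.imread('pics/raw_w7.png')
hsv=cv2.cvtColor(im,cv2.COLOR_BGR2HSV); m=cv2.inRange(hsv,(15,120,120),(35,255,255)); m[140:]=0; m[:,:140]=0
n,l,st,c=cv2.connectedComponentsWithStats(m)
for i in range(1,n):
    if st[i,4]<40: continue
    v,u=np.where(l==i); vx,vy,x0,y0=cv2.fitLine(np.c_[u,v].astype(np.float32),2,0,.01,.01).ravel()
    e=[ray('wrist',x0+vx/vy*(vv-y0)+.0,vv,90,M) for vv in (v.min()-.5,v.max()+.5)]
    d=e[1]-e[0]; print(st[i],e,'len',np.hypot(*d[:2]).round(1),'ang',np.arctan2(d[1],d[0]).round(4),'mid',(e[0]+e[1])/2)
E
```

```text
[385  50  10  74 376] [array([551.1, 264.4,  90. ]), array([593.9, 281.5,  90. ])] len 46.1 ang 0.3801 mid [572.5  272.95  90.  ]
[292  55   7  72 327] [array([574.6, 206.9,  90. ]), array([616.8, 223.9,  90. ])] len 45.5 ang 0.383 mid [595.7 215.4  90. ]
[196  59  13  71 359] [array([597.6, 149.3,  90. ]), array([639.9, 166.2,  90. ])] len 45.6 ang 0.3801 mid [618.75 157.75  90.  ]
```

```bash
python3 - <<'E'
from h import *
import json
M=json.load(open('M7.json')); im=cv2.imread('pics/raw_w7.png')
from scipy.spatial.transform import Rotation as Ro
s=sense();T=Ro.from_euler('xyz',s["tcp_rot"]).as_matrix();p=s["eef_pos"]
R=np.array(M["R"]);t=np.array(M["t"]);o=-R.T@t
def tool(u,v,L):
    d=R.T@np.array([(u-M["cx"])/M["fx"],(v-M["cy"])/M["fy"],1]); a=T.T@(o-p);b=T.T@d
    return (a+b*(L-a[2])/b[2]).round(1)
k=.7
for n,u,v,L in(('butt top',400,318,161.5),('butt topL',370,318,161.5),('butt topR',429,318,161.5),('shoulder top',402,448,161.5),('tip top',401,562,166),('shank near shoulder',402,455,166)): print(n,tool(u*k,v*k,L))
g=cv2.cvtColor(im,cv2.COLOR_BGR2GRAY)
for r in (330,350,370,385): print(r,g[r,262:302].tolist())
E
```

```text
butt top [ 32.9  -0.4 161.5]
butt topL [ 32.9  -8.9 161.5]
butt topR [ 32.9   7.7 161.5]
shoulder top [-1.020e+01  1.000e-01  1.615e+02]
tip top [-60.8  -0.2 166. ]
shank near shoulder [-16.2   0.2 166. ]
330 [30, 26, 25, 19, 22, 19, 28, 23, 26, 30, 55, 78, 93, 107, 124, 133, 142, 152, 165, 175, 187, 187, 192, 194, 192, 184, 178, 151, 89, 46, 37, 36, 34, 39, 37, 36, 38, 34, 30, 31]
350 [20, 24, 23, 24, 29, 39, 48, 48, 50, 52, 53, 69, 87, 102, 117, 129, 142, 150, 161, 172, 182, 191, 192, 195, 192, 184, 177, 167, 136, 75, 56, 59, 56, 59, 60, 57, 58, 57, 50, 37]
370 [50, 50, 53, 51, 50, 50, 51, 50, 51, 59, 69, 68, 78, 96, 109, 126, 138, 144, 156, 167, 178, 187, 191, 193, 192, 185, 175, 167, 139, 84, 67, 63, 60, 60, 60, 62, 63, 60, 59, 61]
385 [46, 52, 57, 69, 75, 88, 100, 109, 120, 127, 130, 113, 91, 89, 105, 121, 132, 141, 155, 162, 175, 184, 185, 190, 191, 183, 174, 165, 148, 125, 129, 129, 127, 130, 130, 128, 129, 128, 129, 130]
```

```bash
python3 -c "
from h import *
goG(505,112,80,-2.7606,170.5)"
```

```text
tilt tool z [ 0.05  -0.018] G [669.9 235.7 198.8]
t16.8 p [661.4 238.8 369. ] yaw -2.798 shift [201.6 -57.1 112.6] turn -0.037 q6 -1.55 n 5 F [ 0.2  0.3 -1.4] op 0.183
```

Request:
step_arm:
  commands:
    - [[40,-11,0],0,0]
    - [[40,-11,0],0,0]
    - [[40,-11,0],0,0]
    - [[40,-11,0],0,0]
    - [[40,-11,0],0,0]
    - [[0,0,0],-0.03,0]
    - [[0,0,25],0,0]
    - [[0,0,25],0,0]
    - [[0,0,25],0,0]
    - [[0,0,25],0,0]
    - [[0,0,0],0,0]

```text
clock: 18.2
eef_pos: [485.3, 111.5, 263.1]
tcp_rot: [-3.106, 0.045, -2.776]
contact_force: [0.0, 0.4, -2.0]
opening: 0.184
```

```bash
python3 -c "
from h import *
goG(517,116.9,55,-2.7606,170.5)"
```

```text
tilt tool z [ 0.055 -0.017] G [494.7 108.6  92.9]
t18.2 p [485.3 111.5 263.1] yaw -2.776 shift [-22.    1.1  38.9] turn -0.015 q6 -1.67 n 1 F [ 0.   0.4 -2. ] op 0.184
```

Request:
step_arm:
  commands:
    - [[0,0,20],-0.015,0]
    - [[0,1,18],0,0]
    - [[-10,0,0],0,0]
    - [[0,0,0],0,0]

```text
clock: 18.7
eef_pos: [499.6, 116.6, 229.8]
tcp_rot: [-3.104, 0.052, -2.761]
contact_force: [-0.4, 0.3, -1.4]
opening: 0.183
```

```bash
python3 -c "
from h import *
goG(517,116.9,55,-2.7606,170.5);snap('side','s1.png',(190,170,290,300),(600,780)); snap('top','t1.png',(170,120,330,260),(800,700))
for X in ((597.7,149.3,55),(574.8,206.9,55)): print(proj('side',X))
import cv2
a=cv2.imread('pics/raw_s1.png')[165:290,200:300];b=cv2.imread('pics/raw_t1.png')[130:240,160:310]
cv2.imwrite('pics/st1.png',np.hstack([cv2.resize(a,(400,500),interpolation=2),cv2.resize(b,(400,293),interpolation=2) if 0 else cv2.copyMakeBorder(cv2.resize(b,(400,293),interpolation=2),0,207,0,0,0)]))
"
```

```text
tilt tool z [ 0.062 -0.015] G [510.2 114.   59.6]
t18.7 p [499.6 116.6 229.8] yaw -2.761 shift [-7.2  0.4  5. ] turn -0.000 q6 -1.68 n 1 F [-0.4  0.3 -1.4] op 0.183
[241.4 221.3]
[238.9 238.4]
```

View pics/st1.png

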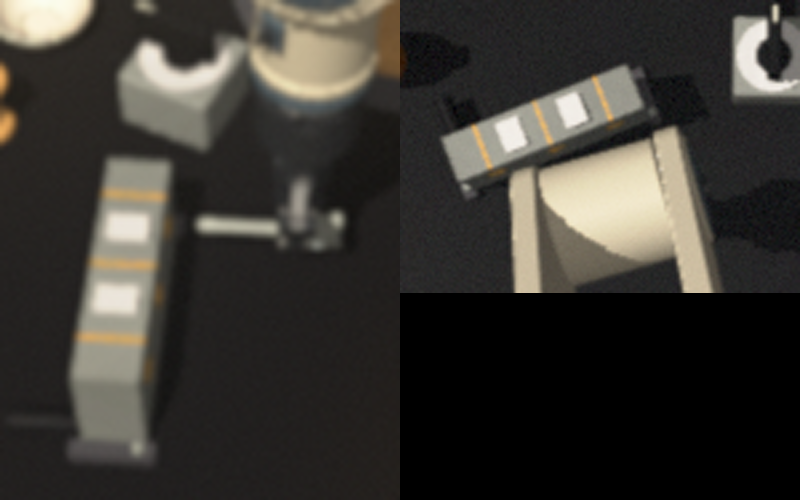

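Side view: shank from (280,228) to the tip at (197,224), heading for the ring of the near hole at (168,223). I'll check this numerically.

```bash
python3 - <<'E'
from h import *
P=np.array([510.2,114,59.6]); d=np.array([.9284,.3717,0])
for a in (12,30,50,72): print(a,proj('side',P+a*d))
print('mouth',proj('side',(597.7,149.3,55)),'z+3',proj('side',(597.7,149.3,58)))
im=cv2.imread('pics/raw_s1.png'); g=cv2.cvtColor(im,cv2.COLOR_BGR2GRAY).astype(float)
for c in range(244,274,2):
    col=g[212:232,c]; w=np.clip(col-60,0,None); print(c,(w@np.arange(212,232)/max(w.sum(),1)).round(1),col.max())
hs=cv2.cvtColor(im,cv2.COLOR_BGR2HSV); m=cv2.inRange(hs,(8,90,50),(40,255,255)); m[:200]=0;m[270:]=0;m[:,:215]=0;m[:,250:]=0
n,l,st,c=cv2.connectedComponentsWithStats(m)
for i in range(1,n): print('brass',st[i],c[i].round(1))
E
```

```text
12 [269.1 221.8]
30 [263.1 221.5]
50 [256.3 221.1]
72 [248.9 220.7]
mouth [241.4 221.3] z+3 [241.3 220.7]
244 0.0 49.0
246 0.0 34.0
248 220.8 65.0
250 220.7 167.0
252 220.7 191.0
254 220.8 185.0
256 220.9 181.0
258 221.0 179.0
260 221.1 177.0
262 221.2 175.0
264 221.3 172.0
266 221.4 172.0
268 221.6 160.0
270 222.1 94.0
272 217.1 106.0
brass [225 212  17   3  34] [232.6 213.2]
brass [241 219   2   5   9] [241.6 221.2]
brass [222 230  17   2  30] [230.  230.5]
brass [239 236   2   5   9] [239.4 238.2]
brass [218 248  19   3  39] [226.7 249. ]
brass [236 255   2   5   9] [236.6 257.2]
```

Request:
step_arm:
  commands:
    - [[0,0.4,4],0,0]
    - [[-6,0,0.5],0,0]
    - [[-6,0,0],0,0]
    - [[0,0,0],0,0]

```text
clock: 19.3
eef_pos: [510.8, 121.4, 226.4]
tcp_rot: [-3.104, 0.052, -2.761]
contact_force: [-0.8, -0.2, -2.2]
opening: 0.182
```

```bash
python3 -c "
from h import *
goG(586.6,144.8,55,-2.7606,170.5)"
```

```text
tilt tool z [ 0.062 -0.015] G [521.4 118.8  56.2]
t19.3 p [510.8 121.4 226.4] yaw -2.761 shift [-70.    0.1   4.9] turn -0.001 q6 -1.67 n 2 F [-0.8 -0.2 -2.2] op 0.182
```

Request:
step_arm:
  commands:
    - [[-4,0,1.4],0,0]
    - [[-7,0,0.4],0,0]
    - [[-7,0,0.4],0,0]
    - [[-7,0,0.4],0,0]
    - [[0,0,0],0,0]

```text
clock: 19.92
eef_pos: [536.0, 131.4, 224.8]
tcp_rot: [-3.104, 0.052, -2.761]
contact_force: [-0.4, -0.4, -0.8]
opening: 0.184
```

```bash
python3 -c "
from h import *
goG(586.6,144.8,55,-2.7606,170.5);print(sense()['wrist_torque'])"
```

```text
tilt tool z [ 0.062 -0.015] G [546.7 128.8  54.7]
t19.9 p [536.  131.4 224.8] yaw -2.761 shift [-43.    0.1   1.9] turn -0.000 q6 -1.67 n 1 F [-0.4 -0.4 -0.8] op 0.184
[-0.03219567  0.00590897  0.00050063]
```

Request:
step_arm:
  commands:
    - [[-7,0,0.35],0,0]
    - [[-7,0,0.35],0,0]
    - [[-7,0,0.35],0,0]
    - [[-7,0,0.35],0,0]
    - [[-7,0,0.35],0,0]
    - [[0,0,0],0,0]

```text
clock: 20.68
eef_pos: [570.9, 145.3, 224.8]
tcp_rot: [-3.104, 0.052, -2.761]
contact_force: [-0.3, -0.5, -0.8]
opening: 0.183
```

```bash
python3 -c "
from h import *
goG(586.6,144.8,55,-2.7606,170.5);print(sense()['wrist_torque'])"
```

```text
tilt tool z [ 0.062 -0.015] G [581.6 142.7  54.7]
t20.7 p [570.9 145.3 224.8] yaw -2.761 shift [-5.5  0.1 -0. ] turn -0.001 q6 -1.66 n 1 F [-0.3 -0.5 -0.8] op 0.183
[ 0.00313977  0.06918038 -0.0201317 ]
```

Push home gently until contact.

Request:
step_arm:
  commands:
    - [[-3,0,0.1],0,0]
    - [[-2,0,0.1],0,0]
    - [[-1.5,0,0],0,0]

```text
clock: 21.05
eef_pos: [576.5, 147.5, 224.7]
tcp_rot: [-3.105, 0.05, -2.761]
contact_force: [-3.8, -2.3, 1.7]
opening: 0.187
```

```bash
python3 -c "
from h import *
goG(586.6,144.8,55,-2.7606,170.5);print(sense()['wrist_torque'])"
```

```text
tilt tool z [ 0.06  -0.016] G [586.8 144.8  54.5]
t21.1 p [576.5 147.5 224.7] yaw -2.761 shift [ 0.1  0.  -0.5] turn -0.001 q6 -1.66 n 1 F [-3.8 -2.3  1.7] op 0.187
[-0.32399916  0.62301588 -0.05553004]
```

Request:
step_arm:
  commands:
    - [[-1.5,0,0],0,0]
    - [[-1.5,0,0],0,0]

```text
clock: 21.3
eef_pos: [577.5, 147.9, 224.3]
tcp_rot: [-3.105, 0.044, -2.761]
contact_force: [-4.7, -2.1, 1.8]
opening: 0.184
```

Request:
step_arm:
  commands:
    - [[0,0,0],0,0.4]
    - [[0,0,0],0,0.45]
    - [[0,0,0],0,0.45]
    - [[15,0,0],0,0.45]
    - [[25,0,0],0,0.45]
    - [[25,0,5],0,0.2]
    - [[0,0,0],0,0]
    - [[0,0,0],0,0]
    - [[0,0,0],0,0]

```text
clock: 22.42
eef_pos: [515.3, 122.9, 217.3]
tcp_rot: [-3.104, 0.049, -2.761]
contact_force: [0.7, 0.8, 0.6]
opening: -0.001
```

```bash
python3 - <<'E'
from h import *
goG(597.7-58*.928,149.3-58*.372,49,-2.7606,170.5)
snap('side','s2.png')
im=cv2.imread('pics/raw_s2.png')
g=cv2.cvtColor(im,cv2.COLOR_BGR2GRAY)
cv2.imwrite('pics/s2c.png',cv2.resize(im[190:260,210:300],(720,560),interpolation=2))
m=np.array([597.7,149.3,55]);d=np.array([.928,.372,0])
for a in(0,-45): print(a,proj('side',m+a*d))
E
```

```text
tilt tool z [ 0.059 -0.016] G [525.3 120.   47.1]
t22.4 p [515.3 122.9 217.3] yaw -2.761 shift [-20.1   0.2  -0.9] turn -0.001 q6 -1.67 n 1 F [0.7 0.8 0.6] op -0.001
0 [241.4 221.3]
-45 [256.5 222.1]
```

View pics/s2c.png

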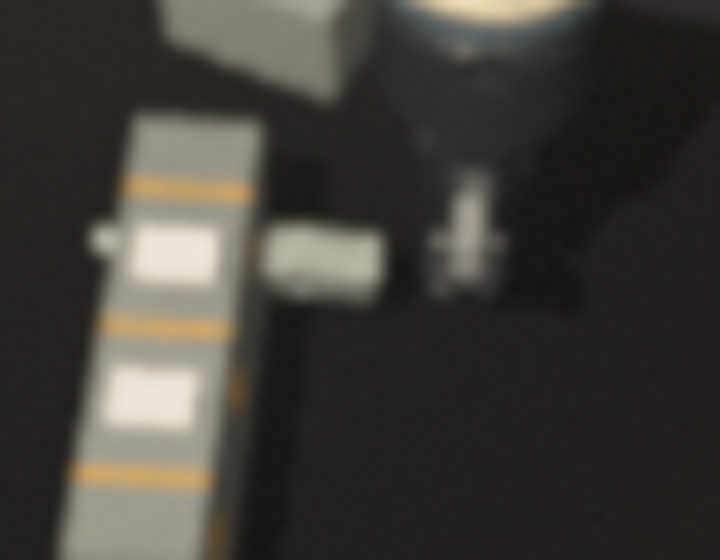

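Side crop: punch 1 is in, grip (262-385, 265) against the block face, tip showing beyond at (103,238). I'll push the butt to make sure it is home.

Request:
step_arm:
  commands:
    - [[-10,0,0.3],0,0]
    - [[-6,0,0.2],0,0]
    - [[-2,0,0],0,0]
    - [[-2,0,0],0,0]
    - [[-2,0,0],0,0]
    - [[-1.5,0,0],0,0]

```text
clock: 23.22
eef_pos: [536.8, 131.5, 217.1]
tcp_rot: [-3.105, 0.04, -2.761]
contact_force: [-2.8, -1.8, 3.1]
opening: 0.002
```

```bash
python3 - <<'E'
from h import *
goG(597.7-56*.928,149.3-56*.372,47,-2.7606,170.5)
E
```

```text
tilt tool z [ 0.051 -0.019] G [545.5 128.2  46.8]
t23.2 p [536.8 131.5 217.1] yaw -2.761 shift [-0.3  0.1 -0.2] turn -0.000 q6 -1.67 n 1 F [-2.8 -1.8  3.1] op 0.002
```

Request:
step_arm:
  commands:
    - [[-3,0,0],0,0]
    - [[-3,0,0],0,0]
    - [[-3,0,0],0,0]

```text
clock: 23.6
eef_pos: [539.7, 132.7, 215.9]
tcp_rot: [-3.106, 0.022, -2.761]
contact_force: [-9.7, -4.3, 7.6]
opening: 0.002
```

```bash
python3 - <<'E'
from h import *
goG(597.7-56*.928,149.3-56*.372,47,-2.7606,173)
E
```

```text
tilt tool z [ 0.034 -0.025] G [545.5 128.3  43. ]
t23.6 p [539.7 132.7 215.9] yaw -2.761 shift [-0.3 -0.1 -4. ] turn -0.001 q6 -1.66 n 1 F [-9.7 -4.3  7.6] op 0.002
```

Request:
step_arm:
  commands:
    - [[15,0,0],0,0]
    - [[10,0,-50],0,0.5]
    - [[0,0,-55],0,1]
    - [[0,0,-50],0,1]
    - [[12,-45,0],0,1]
    - [[12,-45,0],0,1]
    - [[12,-45,0],0,1]
    - [[12,-45,0],0,1]
    - [[12,-45,0],0,1]
    - [[12,-45,0],0,1]
    - [[12,-45,0],0,1]
    - [[10,-35,0],0,1]
    - [[0,0,0],0.17,1]
    - [[0,0,0],0.17,1]
    - [[0,0,0],0.17,1]
    - [[0,0,0],0.17,1]
    - [[0,0,0],0.17,1]
    - [[0,0,0],0.17,1]
    - [[0,0,0],0.17,1]

```text
clock: 25.98
eef_pos: [544.1, -244.2, 382.8]
tcp_rot: [3.126, 0.048, 2.294]
contact_force: [-0.4, 0.7, 0.5]
opening: 0.999
```

Request:
step_arm:
  commands:
    - [[0,0,0],0.17,1]
    - [[0,0,0],0.17,1]
    - [[0,0,0],0.17,1]
    - [[0,0,0],0.17,1]
    - [[0,0,0],0.17,1]
    - [[0,0,0],0.17,1]
    - [[0,0,0],0.1,1]
    - [[0,0,0],0,1]

```text
clock: 26.98
eef_pos: [539.7, -242.7, 380.7]
tcp_rot: [3.09, 0.005, 1.135]
contact_force: [1.5, -0.1, -0.0]
opening: 1.0
```

```bash
python3 - <<'E'
from h import *
goG(552.5,-241,130,1.045)
snap('wrist','w8.png')
im=cv2.imread('pics/raw_w8.png'); hs=cv2.cvtColor(im,cv2.COLOR_BGR2HSV)
m=cv2.inRange(hs,(3,150,90),(14,255,255)); n,l,st,c=cv2.connectedComponentsWithStats(m)
for i in range(1,n):
    if st[i,4]>400:
        r=cv2.minAreaRect(np.argwhere(l==i)[:,::-1].astype(np.float32)); print(st[i],r)
        b=np.array([ray('wrist',u,v,143) for u,v in cv2.boxPoints(r)]); print(b, b.mean(0))
E
```

```text
tilt tool z [ 0.045 -0.026] G [ 546.7 -246.8  225.9]
t27.0 p [ 539.7 -242.7  380.7] yaw 1.135 shift [ 8.1 -2.1 95.9] turn 0.090 q6 0.02 n 2 F [ 1.5 -0.1 -0. ] op 1.000
[ 262  159   30   97 2381] ((276.0198059082031, 207.1969757080078), (26.18350601196289, 96.83776092529297), 3.7313966751098633)
[[ 529.7 -262.1  143. ]
 [ 561.1 -206.2  143. ]
 [ 574.8 -213.8  143. ]
 [ 544.6 -270.9  143. ]] [ 552.55 -238.25  143.  ]
```

Request:
step_arm:
  commands:
    - [[8,-2,40],0.08,0.6]
    - [[0,0,40],0,0.5]
    - [[0,0,12],0,0.4]
    - [[0,0,0],0,0.4]
    - [[0,0,0],0,0]
    - [[0,0,0],0,0]
    - [[0,0,0],0,0]
    - [[0,0,0],0,0]
    - [[0,0,0],0,0]

```text
clock: 28.15
eef_pos: [544.6, -236.5, 289.3]
tcp_rot: [3.091, 0.0, 1.063]
contact_force: [3.7, -1.7, -9.3]
opening: 0.174
```

```bash
python3 -c "
from h import *
goG(551,-242.5,130,1.045+1.57);print(sense()['wrist_torque'])
"
```

```text
tilt tool z [ 0.044 -0.025] G [ 551.5 -240.4  134.5]
t28.1 p [ 544.6 -236.5  289.3] yaw 1.063 shift [-2.   0.4  4.5] turn -1.552 q6 0.10 n 9 F [ 3.7 -1.7 -9.3] op 0.174
[ 5.95712212e-01  8.50039310e-01 -1.26008428e-04]
```

Request:
step_arm:
  commands:
    - [[0,0,0],-0.156,0]
    - [[0,0,0],-0.156,0]
    - [[0,0,0],-0.156,0]
    - [[0,0,0],-0.156,0]
    - [[0,0,0],-0.156,0]
    - [[0,0,0],-0.156,0]
    - [[0,0,0],-0.156,0]
    - [[0,0,0],-0.156,0]
    - [[0,0,0],-0.156,0]
    - [[0,0,0],-0.156,0]
    - [[0,0,0],0,0]

```text
clock: 29.52
eef_pos: [543.4, -237.2, 289.3]
tcp_rot: [-3.138, 0.049, 2.671]
contact_force: [1.4, -0.4, -9.5]
opening: 0.171
```

```bash
python3 -c "
from h import *
goG(551,-242.5,130,1.045+1.57);print(sense()['wrist_torque'])
"
```

```text
tilt tool z [ 0.042 -0.025] G [ 549.9 -241.   134.4]
t29.5 p [ 543.4 -237.2  289.3] yaw 2.671 shift [-1.4 -0.8  4.5] turn 0.056 q6 -1.51 n 1 F [ 1.4 -0.4 -9.5] op 0.171
[ 0.7712381  -0.02884156  0.03275819]
```

Request:
step_arm:
  commands:
    - [[0,0,0],0,0.4]
    - [[0,0,0],0,0.5]
    - [[0,0,-45],0,0.8]
    - [[0,0,-40],0,1]
    - [[35,0,0],0,1]
    - [[35,0,0],0,1]
    - [[30,0,0],0,1]
    - [[0,0,0],0,1]
    - [[0,0,0],0,1]

```text
clock: 30.65
eef_pos: [452.1, -188.9, 379.1]
tcp_rot: [-3.14, 0.068, 2.656]
contact_force: [-0.1, 0.4, -0.2]
opening: 1.0
```

```bash
python3 - <<'E'
from h import *
goG(462,-192,51,2.65)
snap('wrist','w9.png',(60,60,500,400),(440,340))
im=cv2.imread('pics/raw_w9.png')
t=grab_frame('side'); cv2.imwrite('pics/raw_s3.png',t)
cv2.imwrite('pics/w9s.png',np.vstack([im[80:300,60:500],cv2.resize(t[190:260,200:340],(440,220),interpolation=2)]))
E
```

```text
tilt tool z [ 0.059 -0.033] G [ 461.3 -194.1  224.4]
t30.6 p [ 452.1 -188.9  379.1] yaw 2.656 shift [ 12.1   2.5 173. ] turn 0.006 q6 -1.48 n 4 F [-0.1  0.4 -0.2] op 1.000
```

View pics/w9s.png

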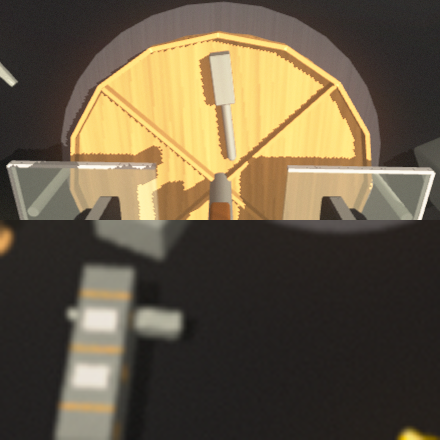

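w9: second punch at the front, butt (280,134), shoulder (284,185), tip (291,238) in full-image pixels, slightly skewed. The side view shows punch 1 still home.

```bash
cat >> h.py <<'E'
def plan(bu,sh,ti=None,zg=51,back=13):
    a=ray('wrist',*bu,48);b=ray('wrist',*sh,48);c=ray('wrist',*ti,43) if ti else b
    yaw=np.arctan2(*(a-c)[1::-1]);e=(a-c)[:2]/np.hypot(*(a-c)[:2])
    print('butt',a,'sh',b,'tip',c,'len',np.hypot(*(a-b)[:2]).round(1),'yaw',yaw.round(3), (np.arctan2(*(a-b)[1::-1])).round(3))
    g=(a[:2]-e*45+b[:2])/2+e*back; print('grasp',g.round(1)); return goG(g[0],g[1],zg,yaw)
E
python3 -c "
from h import *
plan((280,134),(284,185),(291,238))"
```

```text
butt [ 430.4 -178.8   48. ] sh [ 472.1 -196.8   48. ] tip [ 524.8 -216.7   43. ] len 45.4 yaw 2.76 2.734
grasp [ 460.1 -191.3]
tilt tool z [ 0.058 -0.033] G [ 461.2 -194.   224. ]
t30.8 p [ 452.1 -188.9  378.6] yaw 2.656 shift [ 13.9   2.2 172.4] turn -0.103 q6 -1.48 n 4 F [ 0.   0.4 -0.1] op 0.998
```

Request:
step_arm:
  commands:
    - [[14,2,20],-0.1,0.7]
    - [[0,0,35],0,0.7]
    - [[0,0,35],0,0.7]
    - [[0,0,35],0,0.7]
    - [[0,0,20],0,0.7]
    - [[0,0,0],0,0.7]

```text
clock: 31.5
eef_pos: [454.7, -188.0, 229.5]
tcp_rot: [-3.133, 0.072, 2.758]
contact_force: [0.3, 0.5, 0.4]
opening: 0.703
```

```bash
python3 - <<'E'
from h import *
M=camera_model('wrist')
goG(460.1,-191.3,51,2.755)
snap('wrist','w10.png')
g=cv2.cvtColor(cv2.imread('pics/raw_w10.png'),cv2.COLOR_BGR2HSV)
# bright low-saturation pixels = punch
m=cv2.inRange(g,(0,0,110),(180,70,255)); m[:,:215]=0;m[:,345:]=0
n,l,st,c=cv2.connectedComponentsWithStats(m)
for i in range(1,n):
    if st[i,4]>150: print(st[i],cv2.minAreaRect(np.argwhere(l==i)[:,::-1].astype(np.float32)))
for r in range(190,300,8):
    x=np.where(m[r])[0]; print(r,(x.min(),x.max(),len(x)) if len(x) else None,end=' ')
E
```

```text
tilt tool z [ 0.064 -0.035] G [ 464.6 -193.5   74.9]
t31.5 p [ 454.7 -188.   229.5] yaw 2.758 shift [ 6.7  0.5 23.5] turn 0.003 q6 -1.57 n 1 F [0.3 0.5 0.4] op 0.703
[ 215   93  130   66 6770] ((279.79791259765625, 123.21636962890625), (133.46878051757812, 59.43022918701172), 4.502189636230469)
[ 263  185   39  175 4515] ((282.6737976074219, 271.88568115234375), (174.35902404785156, 37.49357604980469), 88.93909454345703)
[253 369  25  27 473] ((265.0, 382.0), (26.0, 24.0), 90.0)
190 (np.int64(265), np.int64(299), 35) 198 (np.int64(263), np.int64(300), 38) 206 (np.int64(263), np.int64(300), 38) 214 (np.int64(263), np.int64(300), 38) 222 (np.int64(263), np.int64(300), 38) 230 (np.int64(264), np.int64(300), 37) 238 (np.int64(264), np.int64(300), 37) 246 (np.int64(264), np.int64(300), 37) 254 (np.int64(265), np.int64(301), 37) 262 (np.int64(265), np.int64(300), 36) 270 (np.int64(266), np.int64(299), 34) 278 (np.int64(267), np.int64(298), 32) 286 (np.int64(276), np.int64(290), 15) 294 (np.int64(276), np.int64(290), 15)
```

```bash
python3 -c "
from h import *
plan((282,196),(283,282))"
```

```text
butt [ 431.7 -180.1   48. ] sh [ 474.6 -196.8   48. ] tip [ 474.6 -196.8   48. ] len 46.0 yaw 2.77 2.77
grasp [ 462.  -191.9]
tilt tool z [ 0.065 -0.036] G [ 464.9 -193.7   75.7]
t31.6 p [ 454.9 -188.1  230.3] yaw 2.758 shift [ 5.2  0.7 24.4] turn -0.012 q6 -1.57 n 1 F [-0.8  0.2 -0.1] op 0.702
```

Request:
step_arm:
  commands:
    - [[3,0.5,8],-0.01,0.7]
    - [[2,0,8],0,0.6]
    - [[1,0,6],0,0.5]
    - [[0,0,0],0,0.5]
    - [[0,0,0],0,0]
    - [[0,0,0],0,0]
    - [[0,0,0],0,0]
    - [[0,0,0],0,0]
    - [[0,0,0],0,0]
    - [[0,0,0],0,0]
  force: 80

```text
clock: 32.8
eef_pos: [452.0, -186.6, 209.3]
tcp_rot: [-3.132, 0.078, 2.768]
contact_force: [0.6, 0.5, -2.3]
opening: 0.186
```

```bash
python3 -c "
from h import *
goG(462,-191.9,51,2.77);print(sense()['wrist_torque'])
"
```

```text
tilt tool z [ 0.069 -0.037] G [ 462.6 -192.4   54.8]
t32.8 p [ 452.  -186.6  209.3] yaw 2.768 shift [1.1 0.3 3.7] turn -0.002 q6 -1.58 n 1 F [ 0.6  0.5 -2.3] op 0.186
[ 0.01330119  0.06141184 -0.00926098]
```

Request:
step_arm:
  commands:
    - [[0,0,-10],0,0]
    - [[5,0,-20],0,0]
    - [[20,0,-25],0,0]
    - [[20,10,-8],0,0]
    - [[8,36,0],0,0]
    - [[8,36,0],0,0]
    - [[8,36,0],0,0]
    - [[8,36,0],0,0]
    - [[8,36,0],0,0]
    - [[8,36,0],0,0]
    - [[8,36,0],0,0]
    - [[8,36,0],0,0]
    - [[8,36,0],0,0]
    - [[0,0,0],-0.15,0]
    - [[0,0,0],-0.15,0]
    - [[0,0,0],-0.15,0]
    - [[0,0,0],-0.15,0]
    - [[0,0,0],-0.15,0]
    - [[0,0,0],0,0]

```text
clock: 35.17
eef_pos: [462.2, 181.4, 273.7]
tcp_rot: [-3.076, 0.062, -2.742]
contact_force: [0.3, -0.5, -0.8]
opening: 0.183
```

```bash
python3 - <<'E'
from h import *
d=np.array([.9284,.3717]); m=np.array([574.8,206.9]); p=m-97*d
goG(p[0],p[1],58,-2.7606,170.8)
E
```

```text
tilt tool z [ 0.082 -0.037] G [476.2 175.2 103.6]
t35.2 p [462.2 181.4 273.7] yaw -2.742 shift [-3.3 -4.3 46.2] turn 0.018 q6 -1.50 n 1 F [ 0.3 -0.5 -0.8] op 0.183
```

Request:
step_arm:
  commands:
    - [[0,-2,15],0.018,0]
    - [[0,-1,15],0,0]
    - [[0,0,12],0,0]
    - [[0,0,0],0,0]

```text
clock: 35.67
eef_pos: [466.8, 176.5, 228.7]
tcp_rot: [-3.078, 0.062, -2.769]
contact_force: [-0.2, -0.6, -0.8]
opening: 0.179
```

```bash
cat >> h.py <<'E'
def tipcheck(P,m,pitch=0,f='s.png',c0=None,c1=None):
    "side camera: shank line against the predicted one (P=grip point on the axis, m=mouth)"
    d=np.array([.9284,.3717,0]); im=grab_frame('side'); cv2.imwrite('pics/raw_'+f,im); g=cv2.cvtColor(im,cv2.COLOR_BGR2GRAY).astype(float)
    print('mouth',proj('side',m))
    for a in (25,40,55,65):
        q=proj('side',np.array(P)+a*d); c=int(round(q[0])); r0=int(q[1])-7; col=g[r0:r0+15,c]; w=np.clip(col-70,0,None)
        print(a,'pred',q,'seen %.1f'%(w@np.arange(r0,r0+15)/max(w.sum(),1)),col.max())
    q=proj('side',np.array(P)+72*d); r=int(round(q[1])); c=int(q[0]); print('tip pred',q,'row max over cols',list(range(c-5,c+6)),g[r-2:r+3,c-5:c+6].max(0))
E
python3 - <<'E'
from h import *
from scipy.spatial.transform import Rotation as Ro
d=np.array([.9284,.3717]); m=np.array([574.8,206.9]); p=m-84*d
goG(p[0],p[1],55,-2.7606,170.8)
s=sense();T=Ro.from_euler('xyz',s["tcp_rot"]).as_matrix(); P=s["eef_pos"]+170.8*T[:,2]
tipcheck(P,(574.8,206.9,55),f='s4.png')
E
```

```text
tilt tool z [ 0.081 -0.037] G [480.7 170.2  58.6]
t35.7 p [466.8 176.5 228.7] yaw -2.769 shift [-16.8  -0.5   4.7] turn -0.009 q6 -1.47 n 1 F [-0.2 -0.6 -0.8] op 0.179
mouth [238.9 238.4]
25 pred [265.4 239.4] seen 239.2 178.0
40 pred [260.1 239.2] seen 238.8 187.0
55 pred [254.9 238.9] seen 238.7 184.0
65 pred [251.4 238.7] seen 238.4 159.0
tip pred [248.9 238.5] row max over cols [243, 244, 245, 246, 247, 248, 249, 250, 251, 252, 253] [ 29.  27.  26.  27.  30.  37.  72. 122. 159. 175. 178.]
```

Request:
step_arm:
  commands:
    - [[0,-0.4,3],-0.009,0]
    - [[-8,0,0.5],0,0]
    - [[-8,0,0.5],0,0]
    - [[-5,0,0.3],0,0]
    - [[0,0,0],0,0]

```text
clock: 36.35
eef_pos: [489.3, 185.0, 227.2]
tcp_rot: [-3.077, 0.065, -2.759]
contact_force: [-0.2, 0.3, -1.3]
opening: 0.187
```

```bash
cat >> h.py <<'E'
def hole(m,L,sh):
    d=np.array([.9284,.3717]); p=np.array(m)-sh*d; return goG(p[0],p[1],55.3,-2.7606,L)
E
python3 -c "
from h import *
hole((574.8,206.9),170.8,12.5)"
```

```text
tilt tool z [ 0.084 -0.036] G [503.7 178.9  57.1]
t36.4 p [489.3 185.  227.2] yaw -2.759 shift [-63.7  -0.1   6. ] turn 0.001 q6 -1.49 n 2 F [-0.2  0.3 -1.3] op 0.187
```

Request:
step_arm:
  commands:
    - [[0,0,1.8],0,0]
    - [[-4,0,0.3],0,0]
    - [[-6,0,0.4],0,0]
    - [[-6,0,0.4],0,0]
    - [[-6,0,0.4],0,0]
    - [[0,0,0],0,0]

```text
clock: 37.1
eef_pos: [511.3, 193.6, 225.2]
tcp_rot: [-3.077, 0.065, -2.759]
contact_force: [-0.5, 0.3, -1.8]
opening: 0.186
```

```bash
python3 -c "
from h import *
hole((574.8,206.9),170.8,12.5)"
```

```text
tilt tool z [ 0.084 -0.036] G [525.7 187.5  55.1]
t37.1 p [511.3 193.6 225.2] yaw -2.759 shift [-40.2  -0.1   2.5] turn 0.001 q6 -1.49 n 1 F [-0.5  0.3 -1.8] op 0.186
```

Tip is in (about 20 mm), no side force. Continue.

Request:
step_arm:
  commands:
    - [[-7,0,0.45],0,0]
    - [[-7,0,0.45],0,0]
    - [[-7,0,0.45],0,0]
    - [[-7,0,0.45],0,0]
    - [[-6,0,0.4],0,0]
    - [[-3,0,0.2],0,0]
    - [[-2,0,0.1],0,0]
    - [[-1.5,0,0],0,0]

```text
clock: 38.1
eef_pos: [550.9, 209.3, 224.9]
tcp_rot: [-3.077, 0.063, -2.76]
contact_force: [-6.1, -2.2, 4.5]
opening: 0.183
```

```bash
python3 -c "
from h import *
hole((574.8,206.9),170.8,12.5)"
```

```text
tilt tool z [ 0.082 -0.037] G [564.9 203.   54.8]
t38.1 p [550.9 209.3 224.9] yaw -2.760 shift [ 1.9 -0.1 -0.6] turn 0.001 q6 -1.50 n 1 F [-6.1 -2.2  4.5] op 0.183
```

Request:
step_arm:
  commands:
    - [[-1.5,0,0],0,0]
    - [[0,0,0],0,0.4]
    - [[0,0,0],0,0.45]
    - [[0,0,0],0,0.45]
    - [[15,0,0],0,0.45]
    - [[25,0,0],0,0.45]
    - [[25,0,5],0,0.2]
    - [[0,0,0],0,0]
    - [[0,0,0],0,0]
    - [[0,0,0],0,0]

```text
clock: 39.35
eef_pos: [489.3, 184.3, 216.9]
tcp_rot: [-3.077, 0.064, -2.76]
contact_force: [0.8, 0.8, 0.3]
opening: -0.004
```

```bash
python3 -c "
from h import *
hole((574.8,206.9),170.8,56)"
```

```text
tilt tool z [ 0.083 -0.036] G [503.5 178.1  46.8]
t39.4 p [489.3 184.3 216.9] yaw -2.760 shift [-21.4  -0.2  -7.2] turn 0.001 q6 -1.48 n 1 F [0.8 0.8 0.3] op -0.004
```

Request:
step_arm:
  commands:
    - [[-10,0,0.4],0,0]
    - [[-6,0,0.2],0,0]
    - [[-2,0,0],0,0]
    - [[-2,0,0],0,0]
    - [[-3,0,0],0,0]
    - [[-3,0,0],0,0]
    - [[-3,0,0],0,0]

```text
clock: 40.22
eef_pos: [512.0, 193.0, 215.9]
tcp_rot: [-3.076, 0.042, -2.761]
contact_force: [-9.1, -3.4, 7.5]
opening: 0.002
```

```bash
python3 -c "
from h import *
hole((574.8,206.9),173,56)"
```

```text
tilt tool z [ 0.063 -0.045] G [522.9 185.2  43.4]
t40.2 p [512.  193.  215.9] yaw -2.761 shift [ -0.8   0.1 -11.9] turn -0.000 q6 -1.49 n 1 F [-9.1 -3.4  7.5] op 0.002
```

Request:
step_arm:
  commands:
    - [[-3,0,0],0,0]
    - [[-3,0,0],0,0]
    - [[15,0,0],0,0]
    - [[10,0,-50],0,0.5]
    - [[0,0,-55],0,1]
    - [[0,0,-55],0,1]
    - [[0,0,0],0.17,1]
    - [[0,0,0],0.17,1]
    - [[0,0,0],0.17,1]
    - [[0,0,0],0.17,1]
    - [[0,0,0],0.17,1]
    - [[0,0,0],0.17,1]
    - [[0,0,0],0.17,1]
    - [[0,0,0],0.17,1]
    - [[0,0,0],0.17,1]
    - [[0,0,0],0.17,1]
    - [[0,0,0],0.17,1]
    - [[0,0,0],0.17,1]
    - [[0,0,0],0.17,1]
    - [[0,0,0],0.17,1]

```text
clock: 42.72
eef_pos: [471.7, 188.4, 375.4]
tcp_rot: [3.069, 0.015, 1.062]
contact_force: [0.6, -0.1, 0.2]
opening: 0.998
```

```bash
python3 -c "
from h import *
goG(551,-241.5,225,-0.47)"
```

```text
tilt tool z [ 0.057 -0.048] G [480.5 180.9 220.9]
t42.7 p [471.7 188.4 375.4] yaw 1.062 shift [-334.5  266.7   20.2] turn 1.532 q6 0.95 n 9 F [ 0.6 -0.1  0.2] op 0.998
```

Request:
step_arm:
  commands:
    - [[-37,29.5,2],0,1]
    - [[-37,29.5,2],0,1]
    - [[-37,29.5,2],0,1]
    - [[-37,29.5,2],0,1]
    - [[-37,29.5,2],0,1]
    - [[-37,29.5,2],0,1]
    - [[-37,29.5,2],0,1]
    - [[-37,29.5,2],0,1]
    - [[-37,29.5,2],0,1]
    - [[0,0,0],0.17,1]
    - [[0,0,0],0.17,1]
    - [[0,0,0],0.17,1]
    - [[0,0,0],0.17,1]
    - [[0,0,0],0.17,1]
    - [[0,0,0],0.17,1]
    - [[0,0,0],0.17,1]
    - [[0,0,0],0.17,1]
    - [[0,0,0],0.15,1]
    - [[0,0,0],0,1]

```text
clock: 45.1
eef_pos: [532.5, -244.3, 377.2]
tcp_rot: [3.128, -0.079, -0.498]
contact_force: [-0.0, -0.3, 0.4]
opening: 1.001
```

```bash
cat >> h.py <<'E'
def knob():
    im=grab_frame('wrist'); cv2.imwrite('pics/raw_knob.png',im); hs=cv2.cvtColor(im,cv2.COLOR_BGR2HSV)
    m=cv2.inRange(hs,(3,150,70),(14,255,255)); n,l,st,c=cv2.connectedComponentsWithStats(m)
    for i in range(1,n):
        if st[i,4]>400:
            r=cv2.minAreaRect(np.argwhere(l==i)[:,::-1].astype(np.float32)); b=np.array([ray('wrist',u,v,143) for u,v in cv2.boxPoints(r)])
            e=[b[1]-b[0],b[2]-b[1]]; e=max(e,key=np.linalg.norm); print('knob',st[i],b.mean(0).round(1),'len',np.linalg.norm(e).round(1),'ang',np.arctan2(e[1],e[0]).round(3))
E
python3 - <<'E'
from h import *
goG(551,-241.5,132,-0.47); knob()
E
```

```text
tilt tool z [ 0.063 -0.05 ] G [ 542.2 -252.   222.7]
t45.1 p [ 532.5 -244.3  377.2] yaw -0.498 shift [ -4.5 -14.6  90.5] turn -0.028 q6 1.65 n 2 F [-0.  -0.3  0.4] op 1.001
knob [ 243  178   29   97 2357] [ 554.  -243.8  143. ] len 63.6 ang 2.665
```

Request:
step_arm:
  commands:
    - [[-3,-14,20],-0.02,0.6]
    - [[0,0,35],0,0.5]
    - [[0,0,35],0,0.4]
    - [[0,0,0],0,0.4]
    - [[0,0,0],0,0]
    - [[0,0,0],0,0]
    - [[0,0,0],0,0]
    - [[0,0,0],0,0]
    - [[0,0,0],0,0]

```text
clock: 46.28
eef_pos: [542.3, -234.7, 287.2]
tcp_rot: [3.126, -0.083, -0.46]
contact_force: [3.6, -2.4, -13.3]
opening: 0.173
```

```bash
python3 -c "
from h import *
goG(551.5,-242,132,2.65);print(sense()['wrist_torque'])
"
```

```text
tilt tool z [ 0.068 -0.051] G [ 552.8 -242.6  132.7]
t46.3 p [ 542.3 -234.7  287.2] yaw -0.460 shift [-1.5  0.   0.6] turn -3.110 q6 1.64 n 18 F [  3.6  -2.4 -13.3] op 0.173
[ 0.59071632 -0.63370511  0.04692806]
```

Request:
step_arm:
  commands:
    - [[0,0,0],-0.16,0]
    - [[0,0,0],-0.16,0]
    - [[0,0,0],-0.16,0]
    - [[0,0,0],-0.16,0]
    - [[0,0,0],-0.16,0]
    - [[0,0,0],-0.16,0]
    - [[0,0,0],-0.16,0]
    - [[0,0,0],-0.16,0]
  force: 50

```text
clock: 47.28
eef_pos: [542.1, -233.5, 287.9]
tcp_rot: [3.065, -0.013, 0.85]
contact_force: [4.7, -2.9, -10.7]
opening: 0.174
```

```bash
python3 -c "
from h import *
goG(551.5,-242,132,2.65);print(sense()['wrist_torque'])
"
```

```text
tilt tool z [ 0.066 -0.041] G [ 552.4 -239.8  133.4]
t47.3 p [ 542.1 -233.5  287.9] yaw 0.850 shift [-2.2  0.6  1.4] turn -1.800 q6 0.33 n 10 F [  4.7  -2.9 -10.7] op 0.174
[ 1.90150282  0.44983418 -0.1332298 ]
```

Forces are modest; continue.

Request:
step_arm:
  commands:
    - [[0,0,0],-0.16,0]
    - [[0,0,0],-0.16,0]
    - [[0,0,0],-0.16,0]
    - [[0,0,0],-0.16,0]
    - [[0,0,0],-0.16,0]
    - [[0,0,0],-0.16,0]
    - [[0,0,0],-0.16,0]
    - [[0,0,0],-0.16,0]
    - [[0,0,0],-0.16,0]
    - [[0,0,0],-0.16,0]
    - [[0,0,0],-0.16,0]
    - [[0,0,0],0,0]

```text
clock: 48.78
eef_pos: [540.7, -234.4, 288.2]
tcp_rot: [-3.131, 0.068, 2.672]
contact_force: [4.2, -2.8, -14.1]
opening: 0.172
```

```bash
python3 -c "
from h import *
goG(551.5,-242,132,2.65);print(sense()['wrist_torque'])
"
```

```text
tilt tool z [ 0.056 -0.04 ] G [ 549.3 -240.7  133.6]
t48.8 p [ 540.7 -234.4  288.2] yaw 2.672 shift [-2.5 -0.2  1.8] turn 0.022 q6 -1.49 n 1 F [  4.2  -2.8 -14.1] op 0.172
[ 0.93601427 -0.81139043  0.10766355]
```

Request:
step_arm:
  commands:
    - [[0,0,0],0,0.4]
    - [[0,0,0],0,0.5]
    - [[0,0,-45],0,0.8]
    - [[0,0,-35],0,1]
    - [[35,0,0],0,1]
    - [[35,0,0],0,1]
    - [[28,0,0],0,1]
    - [[0,0,0],0,1]
    - [[0,0,0],0,1]

```text
clock: 49.9
eef_pos: [449.0, -186.3, 371.7]
tcp_rot: [-3.13, 0.082, 2.668]
contact_force: [0.5, -0.3, -0.4]
opening: 1.001
```

```bash
python3 - <<'E'
from h import *
goG(462,-192,51,2.65)
snap('wrist','w11.png')
g=cv2.cvtColor(cv2.imread('pics/raw_w11.png'),cv2.COLOR_BGR2HSV)
m=cv2.inRange(g,(0,0,100),(180,75,255)); m[320:]=0
n,l,st,c=cv2.connectedComponentsWithStats(m)
for i in range(1,n):
    if st[i,4]>150: print(st[i],cv2.minAreaRect(np.argwhere(l==i)[:,::-1].astype(np.float32)))
i=max(range(1,n),key=lambda i:(200<c[i][0]<360)*(120<c[i][1]<260)*st[i,4])
for r in range(st[i,1],st[i,1]+st[i,3],6):
    x=np.where(l[r]==i)[0]; print((r,x.min(),x.max()) if len(x) else None,end=' ')
E
```

```text
tilt tool z [ 0.068 -0.048] G [ 459.5 -193.6  217.2]
t49.9 p [ 449.  -186.3  371.7] yaw 2.668 shift [ 12.2   4.5 165.7] turn 0.018 q6 -1.47 n 4 F [ 0.5 -0.3 -0.4] op 1.001
[   0   75   77   90 1342] ((31.744184494018555, 122.87389373779297), (113.54338073730469, 17.50176239013672), 47.68977355957031)
[  121    81   381   239 15112] ((325.7757873535156, 184.617431640625), (380.65850830078125, 187.79393005371094), 17.35402488708496)
[ 268  135   22  110 1530] ((276.7104187011719, 189.58145141601562), (20.40544891357422, 108.97177124023438), 2.726311206817627)
[ 507  237   53   80 2334] ((540.7116088867188, 276.7288818359375), (67.2242431640625, 57.280006408691406), 73.81079864501953)
[  64  241  151   79 5041] ((139.0, 280.0), (78.0, 150.0), 90.0)
[   0  254   64   66 2139] ((31.5, 286.5), (63.0, 65.0), 0.0)
[270 256  24  64 598] ((281.10699462890625, 287.67572021484375), (63.5491828918457, 22.222230911254883), 87.70938873291016)
[136 276  35  40 457] ((153.2941131591797, 296.17645263671875), (11.661903381347656, 50.07758712768555), 30.963754653930664)
[390 276  39  44 600] ((408.26467
[... 824 characters left out ...]
, np.int64(442)) (207, np.int64(122), np.int64(442)) (213, np.int64(122), np.int64(443)) (219, np.int64(121), np.int64(444)) (225, np.int64(436), np.int64(444)) (231, np.int64(436), np.int64(444)) (237, np.int64(436), np.int64(443)) (243, np.int64(436), np.int64(442)) (249, np.int64(436), np.int64(441)) (255, np.int64(351), np.int64(497)) (261, np.int64(436), np.int64(501)) (267, np.int64(436), np.int64(499)) (273, np.int64(436), np.int64(497)) (279, np.int64(432), np.int64(495)) (285, np.int64(430), np.int64(493)) (291, np.int64(427), np.int64(491)) (297, np.int64(426), np.int64(489)) (303, np.int64(430), np.int64(487)) (309, np.int64(434), np.int64(485)) (315, np.int64(438), np.int64(483))
```

```bash
python3 - <<'E'
from h import *
g=cv2.cvtColor(cv2.imread('pics/raw_w11.png'),cv2.COLOR_BGR2HSV)
m=cv2.inRange(g,(0,0,100),(180,75,255))
for r in list(range(134,250,5)):
    x=np.where(m[r,262:296])[0]+262; print((r,x.min(),x.max()) if len(x) else None,g[r,277,2],end=' ')
plan((274,138),(276,188),(281,244))
E
```

```text
None 228 (139, np.int64(269), np.int64(289)) 207 (144, np.int64(269), np.int64(289)) 219 (149, np.int64(269), np.int64(288)) 220 (154, np.int64(269), np.int64(288)) 220 (159, np.int64(268), np.int64(288)) 222 (164, np.int64(268), np.int64(287)) 222 (169, np.int64(268), np.int64(287)) 222 (174, np.int64(268), np.int64(287)) 222 (179, np.int64(268), np.int64(287)) 222 (184, np.int64(268), np.int64(287)) 225 (189, np.int64(273), np.int64(281)) 206 (194, np.int64(274), np.int64(281)) 226 (199, np.int64(273), np.int64(281)) 228 (204, np.int64(273), np.int64(280)) 230 (209, np.int64(273), np.int64(280)) 231 (214, np.int64(273), np.int64(280)) 233 (219, np.int64(273), np.int64(280)) 234 (224, np.int64(272), np.int64(279)) 234 (229, np.int64(272), np.int64(279)) 234 (234, np.int64(272), np.int64(279)) 234 (239, np.int64(272), np.int64(279)) 233 (244, np.int64(274), np.int64(277)) 228 None 253 butt [ 429.3 -186.5   48. ] sh [ 469.  -205.3   48. ] tip [ 523.4 -228.3   43. ] len 43.9 yaw 2.724 2.699
grasp [ 457.8 -199.8]
tilt tool z [ 0.067 -0.047] G [ 459.4 -193.6  217. ]
t50.0 p [ 449.  -186.3  371.5] yaw 2.668 shift [ 12.2  -4.3 165.6] turn -0.055 q6 -1.47 n 4 F [-0.4 -0.3 -0.5] op 1.003
```

```bash
python3 - <<'E'
from h import *
plan((279,138),(277.5,187),(275.5,244))
E
```

```text
butt [ 431.2 -182.9   48. ] sh [ 468.8 -203.7   48. ] tip [ 521. -233.   43.] len 43.0 yaw 2.633 2.636
grasp [ 458.3 -197.9]
tilt tool z [ 0.067 -0.047] G [ 459.4 -193.6  217. ]
t50.0 p [ 449.  -186.3  371.5] yaw 2.668 shift [ 12.6  -2.5 165.6] turn 0.035 q6 -1.47 n 4 F [-0.4 -0.3 -0.5] op 1.003
```

Request:
step_arm:
  commands:
    - [[12,-2.5,20],0.035,0.7]
    - [[0,0,35],0,0.7]
    - [[0,0,35],0,0.7]
    - [[0,0,35],0,0.7]
    - [[0,0,15],0,0.7]
    - [[0,0,0],0,0.7]
  force: 80

```text
clock: 50.7
eef_pos: [453.3, -193.0, 229.0]
tcp_rot: [-3.134, 0.09, 2.631]
contact_force: [0.2, -0.4, 0.7]
opening: 0.702
```

```bash
python3 - <<'E'
from h import *
goG(458.3,-197.9,51,2.634)
snap('wrist','w12.png')
g=cv2.cvtColor(cv2.imread('pics/raw_w12.png'),cv2.COLOR_BGR2HSV)
m=cv2.inRange(g,(0,0,110),(180,70,255)); m[:,:230]=0;m[:,335:]=0
for r in range(180,320,6):
    x=np.where(m[r])[0]; print((r,x.min(),x.max(),g[r,281,2]) if len(x) else None,end=' ')
E
```

```text
tilt tool z [ 0.074 -0.051] G [ 464.8 -200.8   74.6]
t50.7 p [ 453.3 -193.   229. ] yaw 2.631 shift [ 9.1 -0.4 22.9] turn -0.003 q6 -1.43 n 1 F [ 0.2 -0.4  0.7] op 0.702
None (186, np.int64(263), np.int64(297), np.uint8(150)) (192, np.int64(261), np.int64(298), np.uint8(171)) (198, np.int64(261), np.int64(299), np.uint8(220)) (204, np.int64(261), np.int64(299), np.uint8(219)) (210, np.int64(261), np.int64(298), np.uint8(218)) (216, np.int64(261), np.int64(298), np.uint8(220)) (222, np.int64(261), np.int64(298), np.uint8(219)) (228, np.int64(261), np.int64(298), np.uint8(219)) (234, np.int64(262), np.int64(298), np.uint8(218)) (240, np.int64(262), np.int64(298), np.uint8(219)) (246, np.int64(262), np.int64(298), np.uint8(218)) (252, np.int64(262), np.int64(298), np.uint8(219)) (258, np.int64(262), np.int64(298), np.uint8(220)) (264, np.int64(262), np.int64(298), np.uint8(218)) (270, np.int64(263), np.int64(297), np.uint8(218)) (276, np.int64(265), np.int64(287), np.uint8(118)) (282, np.int64(273), np.int64(287), np.uint8(127)) (288, np.int64(273), np.int64(287), np.uint8(125)) (294, np.int64(273), np.int64(287), np.uint8(126)) (300, np.int64(273), np.int64(286), np.uint8(126)) (306, np.int64(273), np.int64(286), np.uint8(126)) (312, np.int64(273), np.int64(285), np.uint8(128)) (318, np.int64(273), np.int64(285), np.uint8(125))
```

```bash
python3 - <<'E'
from h import *
plan((280,195),(280,275))
E
```

```text
butt [ 433.  -183.8   48. ] sh [ 470.2 -204.7   48. ] tip [ 470.2 -204.7   48. ] len 42.7 yaw 2.63 2.63
grasp [ 459.9 -198.9]
tilt tool z [ 0.075 -0.051] G [ 465.1 -200.9   75.3]
t50.8 p [ 453.4 -193.   229.7] yaw 2.631 shift [ 7.7 -0.6 23.7] turn 0.001 q6 -1.43 n 1 F [0.4 0.  0.4] op 0.702
```

Request:
step_arm:
  commands:
    - [[4,-0.5,8],0,0.7]
    - [[3,0,8],0,0.6]
    - [[1.5,0,5.5],0,0.5]
    - [[0,0,0],0,0.5]
    - [[0,0,0],0,0]
    - [[0,0,0],0,0]
    - [[0,0,0],0,0]
    - [[0,0,0],0,0]
    - [[0,0,0],0,0]
    - [[0,0,0],0,0]
  force: 80

```text
clock: 52.0
eef_pos: [448.1, -190.6, 209.2]
tcp_rot: [-3.134, 0.096, 2.631]
contact_force: [0.4, -0.1, -1.6]
opening: 0.185
```

```bash
python3 -c "
from h import *
goG(459.9,-198.9,51,2.63);print(sense()['wrist_torque'])
"
```

```text
tilt tool z [ 0.08  -0.053] G [ 460.4 -198.9   54.9]
t52.0 p [ 448.1 -190.6  209.2] yaw 2.631 shift [ 0.8 -0.3  3.9] turn 0.001 q6 -1.43 n 1 F [ 0.4 -0.1 -1.6] op 0.185
[0.01775134 0.05862479 0.04862676]
```

Request:
step_arm:
  commands:
    - [[0,0,-10],0,0]
    - [[5,0,-20],0,0]
    - [[20,0,-25],0,0]
    - [[20,10,-8],0,0]
    - [[16,36,0],0,0]
    - [[16,36,0],0,0]
    - [[16,36,0],0,0]
    - [[16,36,0],0,0]
    - [[16,36,0],0,0]
    - [[16,36,0],0,0]
    - [[16,36,0],0,0]
    - [[16,36,0],0,0]
    - [[16,36,0],0,0]
    - [[16,30,0],0,0]
    - [[0,0,0],-0.15,0]
    - [[0,0,0],-0.15,0]
    - [[0,0,0],-0.15,0]
    - [[0,0,0],-0.15,0]
    - [[0,0,0],-0.15,0]
    - [[0,0,0],-0.14,0]

```text
clock: 54.5
eef_pos: [444.2, 244.6, 264.1]
tcp_rot: [-3.057, 0.067, -2.734]
contact_force: [-0.8, -0.3, -0.5]
opening: 0.189
```

```bash
python3 -c "
from h import *
hole((551.1,264.4),170.9,105)"
```

```text
tilt tool z [ 0.095 -0.051] G [460.4 235.9  94.2]
t54.5 p [444.2 244.6 264.1] yaw -2.734 shift [13.  -3.7 38.6] turn 0.027 q6 -1.34 n 1 F [-0.8 -0.3 -0.5] op 0.189
```

Request:
step_arm:
  commands:
    - [[6,-3,12],0.027,0]
    - [[6,-0.5,12],0,0]
    - [[0,0,9],0,0]
    - [[0,0,0],0,0]

```text
clock: 55.0
eef_pos: [436.6, 234.0, 228.9]
tcp_rot: [-3.06, 0.069, -2.77]
contact_force: [0.2, 0.5, -1.2]
opening: 0.183
```

```bash
python3 - <<'E'
from h import *
from scipy.spatial.transform import Rotation as Ro
hole((551.1,264.4),170.9,12.3)
s=sense();T=Ro.from_euler('xyz',s["tcp_rot"]).as_matrix(); P=s["eef_pos"]+170.9*T[:,2]
tipcheck(P,(551.1,264.4,55),f='s5.png')
E
```

```text
tilt tool z [ 0.094 -0.051] G [452.7 225.3  58.9]
t55.0 p [436.6 234.  228.9] yaw -2.770 shift [-93.1   1.5  10. ] turn -0.009 q6 -1.30 n 2 F [ 0.2  0.5 -1.2] op 0.183
mouth [236.6 256.8]
25 pred [265.7 257.8] seen 257.8 193.0
40 pred [260.3 257.5] seen 257.3 178.0
55 pred [254.8 257.2] seen 257.0 182.0
65 pred [251.2 257. ] seen 256.8 187.0
tip pred [248.7 256.8] row max over cols [243, 244, 245, 246, 247, 248, 249, 250, 251, 252, 253] [ 26.  27.  31.  34.  35.  58. 115. 168. 187. 187. 185.]
```

Request:
step_arm:
  commands:
    - [[0,0.7,3],-0.009,0]
    - [[-8,0,0.55],0,0]
    - [[-8,0,0.55],0,0]
    - [[-8,0,0.55],0,0]
    - [[0,0,0],0,0]

```text
clock: 55.68
eef_pos: [461.9, 244.8, 226.8]
tcp_rot: [-3.059, 0.072, -2.761]
contact_force: [0.8, 0.1, -1.6]
opening: 0.185
```

```bash
python3 -c "
from h import *
hole((551.1,264.4),170.9,12.3)"
```

```text
tilt tool z [ 0.097 -0.05 ] G [478.5 236.4  56.9]
t55.7 p [461.9 244.8 226.8] yaw -2.761 shift [-65.2  -0.4   6.4] turn -0.000 q6 -1.32 n 2 F [ 0.8  0.1 -1.6] op 0.185
```

Request:
step_arm:
  commands:
    - [[0,-0.3,1.2],0,0]
    - [[-5,0,0.4],0,0]
    - [[-6,0,0.45],0,0]
    - [[-6,0,0.45],0,0]
    - [[-6,0,0.45],0,0]
    - [[0,0,0],0,0]

```text
clock: 56.42
eef_pos: [485.1, 253.4, 225.4]
tcp_rot: [-3.059, 0.071, -2.761]
contact_force: [-0.1, -0.2, -1.0]
opening: 0.184
```

```bash
python3 -c "
from h import *
hole((551.1,264.4),170.9,12.3)"
```

```text
tilt tool z [ 0.097 -0.05 ] G [501.6 244.9  55.5]
t56.4 p [485.1 253.4 225.4] yaw -2.761 shift [-40.8  -0.1   3.2] turn -0.000 q6 -1.33 n 1 F [-0.1 -0.2 -1. ] op 0.184
```

Request:
step_arm:
  commands:
    - [[-7,0,0.5],0,0]
    - [[-7,0,0.5],0,0]
    - [[-7,0,0.5],0,0]
    - [[-7,0,0.5],0,0]
    - [[-6,0,0.45],0,0]
    - [[-3,0,0.2],0,0]
    - [[-2,0,0.1],0,0]
    - [[-2,0,0],0,0]
    - [[-1.5,0,0],0,0]

```text
clock: 57.55
eef_pos: [525.9, 269.5, 225.1]
tcp_rot: [-3.059, 0.066, -2.761]
contact_force: [-6.7, -1.5, 4.3]
opening: 0.184
```

```bash
python3 -c "
from h import *
hole((551.1,264.4),170.9,12.3)"
```

```text
tilt tool z [ 0.092 -0.052] G [541.6 260.6  55.1]
t57.5 p [525.9 269.5 225.1] yaw -2.761 shift [ 2.   0.  -0.3] turn -0.001 q6 -1.35 n 1 F [-6.7 -1.5  4.3] op 0.184
```

Seated; release, back off and push the butt as before.

Request:
step_arm:
  commands:
    - [[-1,0,0],0,0]
    - [[0,0,0],0,0.4]
    - [[0,0,0],0,0.45]
    - [[0,0,0],0,0.45]
    - [[15,0,0],0,0.45]
    - [[25,0,0],0,0.45]
    - [[25,0,5],0,0.2]
    - [[0,0,0],0,0]
    - [[0,0,0],0,0]
    - [[0,0,0],0,0]
    - [[-10,0,0.5],0,0]
    - [[-6,0,0.3],0,0]
    - [[-2,0,0],0,0]
    - [[-2,0,0],0,0]
    - [[-3,0,0],0,0]
    - [[-3,0,0],0,0]
    - [[-3,0,0],0,0]

```text
clock: 59.68
eef_pos: [487.2, 253.1, 215.5]
tcp_rot: [-3.057, 0.046, -2.764]
contact_force: [-9.8, -3.1, 7.9]
opening: 0.001
```

```bash
python3 -c "
from h import *
hole((551.1,264.4),173,56)"
```

```text
tilt tool z [ 0.074 -0.062] G [500.  242.4  43.3]
t59.7 p [487.2 253.1 215.5] yaw -2.764 shift [ -0.2   0.4 -12.1] turn -0.004 q6 -1.33 n 1 F [-9.8 -3.1  7.9] op 0.001
```

Request:
step_arm:
  commands:
    - [[15,0,0],0,0]
    - [[10,0,-50],0,0.5]
    - [[0,0,-55],0,1]
    - [[0,0,-55],0,1]
    - [[0,0,0],0.17,1]
    - [[0,0,0],0.17,1]
    - [[0,0,0],0.17,1]
    - [[0,0,0],0.17,1]
    - [[0,0,0],0.17,1]
    - [[0,0,0],0.17,1]
    - [[0,0,0],0.17,1]
    - [[0,0,0],0.17,1]
    - [[0,0,0],0.17,1]
    - [[0,0,0],0.17,1]
    - [[0,0,0],0.17,1]
    - [[0,0,0],0.17,1]
    - [[0,0,0],0.17,1]
    - [[0,0,0],0.17,1]
    - [[0,0,0],0.17,1]
    - [[0,0,0],0.17,1]

```text
clock: 62.18
eef_pos: [442.6, 249.1, 374.8]
tcp_rot: [3.044, -0.021, 0.708]
contact_force: [0.2, -0.2, 0.8]
opening: 1.0
```

```bash
python3 - <<'E'
from h import *
goG(667.5,-4,215,0)
im=grab_frame('side'); cv2.imwrite('pics/s6.png',cv2.resize(im[185:285,200:300],(600,600),interpolation=2))
d=np.array([.9284,.3717,0])
for m in ((597.7,149.3,55),(574.8,206.9,55),(551.1,264.4,55)):
    print([((proj('side',np.array(m)+a*d)-[200,185])*6).round().tolist() for a in (-45,0,60)])
E
```

```text
tilt tool z [ 0.079 -0.06 ] G [454.9 239.7 220.5]
t62.2 p [442.6 249.1 374.8] yaw 0.708 shift [  2.9 321.3  37. ] turn 0.708 q6 1.46 n 6 F [ 0.2 -0.2  0.8] op 1.000
[[339.0, 223.0], [248.0, 218.0], [127.0, 211.0]]
[[328.0, 326.0], [233.0, 320.0], [109.0, 314.0]]
[[317.0, 436.0], [220.0, 431.0], [90.0, 424.0]]
```

View pics/s6.png

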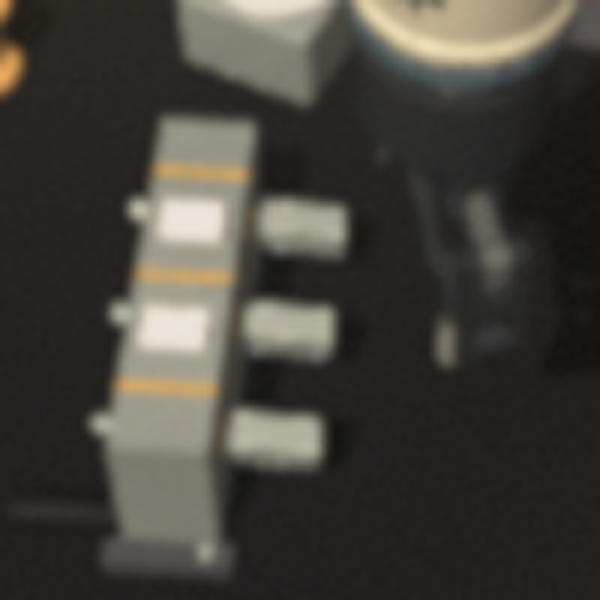

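s6: all three grips, at (303,226), (290,330) and (277,438), sit tight to the face. Their tips project equally on the far side, at (135,208), (118,313) and (98,424), as predicted for home. Now the isolator.

Request:
step_arm:
  commands:
    - [[0,46,4],0,1]
    - [[0,46,4],0,1]
    - [[0,46,4],0,1]
    - [[0,46,4],0,1]
    - [[0,46,4],0,1]
    - [[0,46,4],0,1]
    - [[0,45,4],0,1]
    - [[0,0,0],0.177,1]
    - [[0,0,0],0.177,1]
    - [[0,0,0],0.177,1]
    - [[0,0,0],0.177,1]
    - [[0,0,0],0,1]

```text
clock: 63.72
eef_pos: [655.2, -4.9, 375.3]
tcp_rot: [3.08, -0.081, 0.01]
contact_force: [-0.2, 0.3, -0.2]
opening: 1.005
```

```bash
python3 - <<'E'
from h import *
goG(667.5,-4,92,0)
im=grab_frame('wrist'); cv2.imwrite('pics/raw_w13.png',im)
g=cv2.cvtColor(im,cv2.COLOR_BGR2GRAY)
for X in ((667.5,-4,64),(667.5+43,-4,100),(667.5-27,-4,100)): print(proj('wrist',X))
# white disc, dark bar inside
m=cv2.inRange(cv2.cvtColor(im,cv2.COLOR_BGR2HSV),(0,0,180),(180,60,255)); m[300:]=0
n,l,st,c=cv2.connectedComponentsWithStats(m)
for i in range(1,n):
    if st[i,4]>150: print(st[i],c[i].round())
cv2.imwrite('pics/w13c.png',cv2.resize(im[60:320,140:420],(560,520)))
E
```

```text
tilt tool z [ 0.082 -0.06 ] G [667.9 -14.3 221.1]
t63.7 p [655.2  -4.9 375.3] yaw 0.010 shift [-10.8 -18.1 127.8] turn 0.010 q6 1.60 n 3 F [-0.2  0.3 -0.2] op 1.005
[256.  207.5]
[255.2 162. ]
[256.2 253.3]
[ 233    0  105   77 5416] [293.  34.]
[ 401   49  159  140 1605] [470. 105.]
[ 214  163   37   85 2600] [231. 204.]
[328 229  51  71 551] [353. 264.]
[269 234  31  12 328] [285. 240.]
[ 49 244  33  20 289] [ 67. 253.]
[   0  258   48   42 1007] [ 18. 282.]
```

View pics/w13c.png

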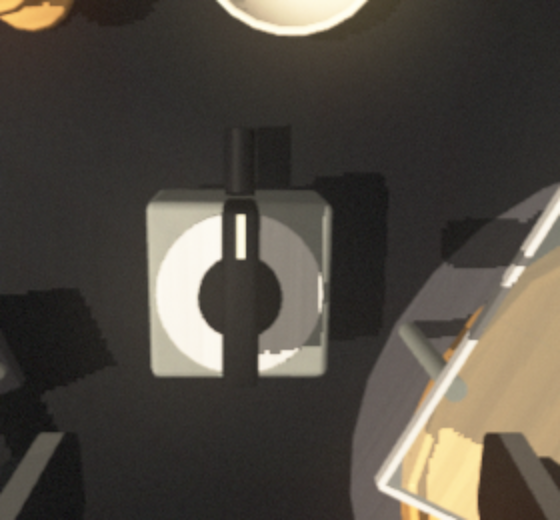

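w13: the isolator bar is vertical in the crop at column 240, rows 200 to 380, pivot (240,298), still off. The pivot is about (667,-6.5).

Request:
step_arm:
  commands:
    - [[-11,-15.5,20],0.01,0.6]
    - [[0,0,35],0,0.5]
    - [[0,0,35],0,0.5]
    - [[0,0,32],0,0.5]
    - [[0,0,0],0,0.5]

```text
clock: 64.4
eef_pos: [654.0, 3.7, 250.0]
tcp_rot: [3.079, -0.083, 0.03]
contact_force: [0.3, -0.4, 0.3]
opening: 0.497
```

```bash
python3 - <<'E'
from h import *
goG(667,-6.5,92,0)
E
```

```text
tilt tool z [ 0.085 -0.06 ] G [667.2  -5.7  95.8]
t64.4 p [654.    3.7 250. ] yaw 0.030 shift [-0.5  0.6  3.9] turn 0.030 q6 1.62 n 1 F [ 0.3 -0.4  0.3] op 0.497
```

Request:
step_arm:
  commands:
    - [[0,0.5,3],0.03,0.5]
    - [[0,0,0],0,0]
    - [[0,0,0],0,0]
    - [[0,0,0],0,0]
    - [[0,0,0],0,0]
    - [[0,0,0],0,0]
    - [[0,0,0],-0.15,0]
    - [[0,0,0],-0.15,0]
    - [[0,0,0],-0.15,0]
    - [[0,0,0],-0.15,0]
    - [[0,0,0],-0.15,0]
    - [[0,0,0],-0.15,0]
    - [[0,0,0],-0.15,0]
    - [[0,0,0],-0.1,0]
  force: 60

```text
clock: 66.15
eef_pos: [653.7, 4.9, 250.5]
tcp_rot: [3.044, 0.018, 1.18]
contact_force: [0.9, -2.7, -3.9]
opening: 0.152
```

```bash
python3 - <<'E'
from h import *
goG(667,-6.5,92,1.4);print(sense()['wrist_torque'])
E
```

```text
tilt tool z [ 0.083 -0.054] G [666.6  -3.4  96.3]
t66.2 p [653.7   4.9 250.5] yaw 1.180 shift [-2.6  1.1  4.5] turn -0.220 q6 0.46 n 2 F [ 0.9 -2.7 -3.9] op 0.152
[ 0.36948581  0.66139731 -0.10028944]
```

Request:
step_arm:
  commands:
    - [[0,0,0],-0.1,0]
    - [[0,0,0],-0.08,0]
    - [[0,0,0],-0.06,0]
    - [[0,0,0],-0.05,0]
    - [[0,0,0],-0.04,0]

```text
clock: 66.78
eef_pos: [653.6, 4.7, 250.6]
tcp_rot: [3.058, 0.046, 1.511]
contact_force: [1.8, -1.8, -4.5]
opening: 0.151
```

```bash
python3 - <<'E'
from h import *
goG(667,-6.5,92,1.4);print(sense()['wrist_torque'])
E
```

```text
tilt tool z [ 0.081 -0.05 ] G [666.1  -3.2  96.3]
t66.8 p [653.6   4.7 250.6] yaw 1.511 shift [-3.1  0.7  4.5] turn 0.111 q6 0.12 n 1 F [ 1.8 -1.8 -4.5] op 0.151
[ 1.27598867  0.1158139  -2.44483433]
```

Request:
step_arm:
  commands:
    - [[0,0,0],0,0.4]
    - [[0,0,0],0,0.5]
    - [[0,0,0],0,0.6]
    - [[0,0,-45],0,0.8]
    - [[0,0,-55],0,1]
    - [[-20,0,-30],0,1]
    - [[0,0,0],0,1]

```text
clock: 67.65
eef_pos: [641.9, -8.1, 386.1]
tcp_rot: [3.056, 0.047, 1.514]
contact_force: [-0.3, -0.4, -0.3]
opening: 1.0
```

```bash
python3 - <<'E'
from h import *
go(667,-6,380,1.4)
a=grab_frame('wrist');b=grab_frame('side');t=grab_frame('top')
for n,i in (('a',a),('b',b),('t',t)): cv2.imwrite('pics/raw_end_%s.png'%n,i)
def pr(X): return proj('wrist',X)
print([pr((667+r*np.cos(1.39),-6+r*np.sin(1.39),100)) for r in(43,0,-27)])
p=np.array([pr((627+80*i,-46+80*j,55)) for i,j in((0,0),(1,0),(1,1),(0,1))]);print(p)
cv2.imwrite('pics/end.png',np.hstack([cv2.resize(a,(480,360)),np.vstack([cv2.resize(b[185:285,200:300],(300,300),interpolation=2),np.zeros((60,300,3),np.uint8)])]))
E
```

```text
t67.7 p [641.9  -8.1 386.1] yaw 1.514 shift [ 3.8 24.3  8. ] turn 0.114 q6 0.08 n 1 F [-0.3 -0.4 -0.3] op 1.000
[array([292.9, 124.3]), array([284.8, 182.6]), array([280.2, 215.8])]
[[238.1 212.9]
 [325.9 205.9]
 [325.6 116.3]
 [228.6 122.6]]
```

The picture limit is reached, so I'll measure the bar angle and the punches numerically.

```bash
python3 - <<'E'
from h import *
def bar(f,M=None):
    g=cv2.cvtColor(cv2.imread(f),cv2.COLOR_BGR2GRAY)
    return g
g=bar('pics/raw_end_a.png')
M=camera_model('wrist')
# rectify plane z=100 around pivot: dark bar's angle
N=121; pts=np.array([[proj('wrist',(667+x,-6+y,100),M) for y in range(60,-61,-1)] for x in range(60,-61,-1)],np.float32)
rect=cv2.remap(g,pts[...,0],pts[...,1],cv2.INTER_LINEAR)
X,Y=np.meshgrid(range(60,-61,-1),range(60,-61,-1),indexing='ij')
best=[]
for a in np.arange(.9,1.8,.02):
  for ox in range(-4,5,2):
    for oy in range(-4,5,2):
      u=(X-ox)*np.cos(a)+(Y-oy)*np.sin(a); v=-(X-ox)*np.sin(a)+(Y-oy)*np.cos(a)
      inn=(u>-27)&(u<35)&(abs(v)<7); out=(u>-27)&(u<35)&(abs(v)>9)&(abs(v)<16)&(abs(u)>18)
      best.append((rect[out].mean()-rect[inn].mean(),round(a,2),ox,oy))
print(sorted(best)[::-1][:4])
s=cv2.imread('pics/raw_end_b.png').astype(int); s0=cv2.imread('pics/s6.png')
old=cv2.resize(s0,(100,100),interpolation=cv2.INTER_AREA).astype(int); print('block crop diff vs s6', np.abs(s[185:285,200:300]-old)[:,:60].mean(), np.abs(s[185:285,200:300]-old)[25:,:62].max())
t0=cv2.imread('pics/raw_t0.png').astype(int);t=cv2.imread('pics/raw_end_t.png').astype(int);D=np.abs(t-t0).max(2)
for n,(u,v) in dict(spool=(378,148),bottle=(212,213),pot=(232,389),pliers=(183,345),tweezers=(636,412)).items():
    u=int(u*.7);v=int(v*.7); print(n,D[v-14:v+14,u-14:u+14].mean().round(1))
E
```

```text
[(np.float64(117.67100945025393), np.float64(1.42), -4, 4), (np.float64(117.18185040765687), np.float64(1.4), -4, 4), (np.float64(116.99420516192669), np.float64(1.44), -4, 4), (np.float64(115.5435584598726), np.float64(1.38), -4, 4)]
block crop diff vs s6 1.0450555555555556 5
spool 65.0
bottle 4.4
pot 3.0
pliers 4.3
tweezers 19.7
```

```bash
python3 - <<'E'
from h import *
a=cv2.imread('pics/raw_s0.png').astype(int);b=cv2.imread('pics/raw_end_b.png').astype(int)
for n,(u,v) in dict(spool=(280,272),bottle=(248,400),pot=(413,460),pliers=(345,495),tweezers=(550,216)).items():
    u=int(u*.7);v=int(v*.7); D=np.abs(a-b).max(2)[v-12:v+12,u-12:u+12]; print(n,D.mean().round(1),D.max())
def tw(f,x0,x1,y0,y1):
    g=cv2.cvtColor(cv2.imread(f),cv2.COLOR_BGR2GRAY)[y0:y1,x0:x1]; v,u=np.where(g>110); return len(u),u.mean().round(1)+x0,v.mean().round(1)+y0,u.min()+x0,u.max()+x0,v.min()+y0,v.max()+y0
for f in('pics/raw_t0.png','pics/raw_end_t.png'): print(tw(f,432,456,258,318))
E
```

```text
spool 1.1 4
bottle 1.8 9
pot 0.9 5
pliers 1.3 4
tweezers 16.8 72
(172, np.float64(442.5), np.float64(284.4), np.int64(438), np.int64(449), np.int64(264), np.int64(304))
(76, np.float64(440.5), np.float64(273.8), np.int64(438), np.int64(444), np.int64(264), np.int64(282))
```

The spool is unmoved, since only the arm hid it in the top view. The tweezers' visible end is at the same pixels, with the rest in the arm's shadow. I'm handing in.

```bash
python3 -c "
from rig import *
print(sense()['clock'],sense()['contact_force']);print(sign_off())"
```

```text
67.8 [-0.30389638 -0.63568855  0.78136393]
the job is handed in; nothing more can be done
None
```

The job is done and handed in at 67.8 s. I turned the isolator off first, then brought all three punches round to the front of the tray. Each went into its own hole and was pushed home, and then I turned the isolator back on.

**Last checks**
- **Punches:** Each butt, pushed with about 10 N, stopped 45–46 mm from the block face. The side picture showed all three tips standing out equally on the far side, and the punches had not moved since.
- **Isolator:** I turned the handle against both stops, with about 2 N m of wrist torque at each. At the end the bar measured about 1.41 rad, which is on.
- **Bystanders:** The spool, bottle, pot and pliers are unchanged in the side view. The top view disagreed about the spool, but only because the arm was in front of it.
- **Tweezers:** Only one end could be confirmed in place, because the arm's shadow hid the rest.

The viewer's 16-picture limit stopped me looking at the final picture, so the final isolator, punch and bystander checks are from image measurements. The tool also drifted to about 0.1 rad of tilt during the run. I allowed for that in the moves, and every insertion met little force.

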